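# Turn the plate over on the filing block and lock it in

## Task

Turn the aluminium plate on the filing block over so that its blue face is up: tip it up on its long edge against the fence and let it stand there on its own, then lay it back down on the block the other way up, without letting it drop or slap down. It must lie flat and square, snug against the fence; then push the red-handled jaw along its slide until it clicks home, trapping the plate against the end stop. Leave the other things on the bench where they are.

Things in the scene. Friction and masses are not known exactly. Their poses are not given: they have to be found in the camera images.
- block: Filing block fixed to the bench: hardwood board with steel fence, end stop and sliding jaw. Origin on the bench; +x to the fence, y along it, z up. Board top at z = 45 mm, x -50 (front edge, clear bench below it) to 75, y -165 to 90 mm. The plate's proper place: centre at x = -20, y = 0 (+-1) mm, overhanging the front edge by 25 mm
- fence_foot (a point): point on the line where the upright fence face meets the board top: block x = 35, y = 0, z = 45 mm; axes as the block's. The steel fence is 65 mm high above the board, 12 mm thick, block y -162 to 88 mm; its foot and gussets reach 40 mm behind the face
- end_stop (a point): middle of the end stop's face (it looks along block -y), at board level: block x = -10, y = 75.5, z = 45 mm; axes as the block's. Steel bar 8 mm high, 70 mm long along block x, 14 mm thick
- plate_center (a point): centre (half-way up) of the aluminium plate, own x 110, y 150, z 10 mm, about 0.44 kg; own z points out of the bare face, up at the start; the other is dyed blue. It starts on the board, 150 mm side within 5 degrees of the fence, up to 20 mm off it, overhanging the board's front. Too wide to grip across; stood on its long edge it is 110 mm tall, 45 mm above the fence
- jaw (a joint): travel of the jaw along block +y to the plate and end stop, 0 (out) to 0.036 m (end of slide). Drags with 2 N; from 0.021 m a sprung ball rides over a ridge (3 N more; 9 to 16 N in all with the plate to push), snaps in behind it past 0.028 and holds. Home: 0.0325 to 0.036. From jaw to end stop 151 mm at the end of the slide, 187 mm at travel 0
- jaw_grip (a point): middle of the back (block -y) face of the jaw's red upright handle, 34 mm above the board, to be pushed along block +y; axes as the block's. Handle 44 (x) x 12 (y) mm, its top 49 mm above the board, on a steel jaw 70 (x) x 30 (y) x 16 mm high whose back lies 5 mm behind (-y) this point
- file: flat file with wooden handle, 320 mm long, lying beside the block's end stop (bystander)
- can_a: open tin of copper fittings, lilac label, 83 mm across, 45 mm high, behind the fence (bystander)
- can_b: open tin of copper fittings, cream label, 83 mm across, 45 mm high, behind the fence (bystander)
- brush: wooden bench brush 55 x 170 x 52 mm (bystander)
- hammer: hammer lying on the bench (bystander)
- screwdriver: yellow screwdriver lying on the bench (bystander)
- oilcan: yellow oil can, 60 mm across, 78 mm high plus spout (bystander)
Mind the look-alikes: they are no part of the job. What is meant by the part that bears plate_center is not brown, and is the smaller of those in its own colour.

How it is judged:
By the outcome, as a careful person would: the job done as asked, in the order asked, and still so for the second after the job is handed in, with the robot touching nothing.
It also fails if it takes over 72 s, if anything falls off the work surface, if the arm or the gripper's body presses on something with over 40 N, if the wrist force passes 120 N, or if a joint passes its speed limit or range.

## Robot

A 7-joint arm with a two-finger parallel gripper is mounted at the origin on the work surface. World frame = base frame: x ahead of the robot, y to its left, z up, the work surface at z = 0. Lengths are in m, angles in rad, forces in N, time in s.
With the tool pointing down it reaches from about 0.4 to 0.85 m from the base axis. Payload 10.4 kg.
Tool frame: the origin (TCP) lies at the very end of the fingers, on their centre line; the grasp point (between the pads) lies 19 mm behind it; z points along the fingers, y is the line along which they close (so a half turn about z gives the same grasp; the last joint's range is limited). The gripper opens to 85 mm and grips with 20 to 120 N. Pads are 22 mm wide; open, the fingers measure 114 mm over their backs; the gripper's body (76 mm by 85 mm) begins 54 mm behind the grasp point. The pads swing forward as they close: fully open they stand 13 mm farther back than shut.
Start: joints at [-1.179, 0.332, -0.065, 1.46, 0.022, 1.35, -0.088], TCP at [0.252, 0.572, 0.231] pointing down, gripper open.
Joint ranges: [-2.6, 2.6], [-0.5, 2.12], [-1.47, 1.34], [0.16, 2.42], [-1.27, 4.41], [0.06, 2.06], [-2.6, 2.6]. Speed limits (rad/s): [2.22, 2.22, 2.79, 2.79, 3.14, 3.14, 3.14].

## Interface

Orientations are given as a unit quaternion [x, y, z, w].
In Python, from workcell import * gives the robot as it stands.
- The arm moves only by the tool step_arm, never from a script. Its argument "commands" is one flat list of numbers, 7 for each row, row after row: the finger opening in mm, from 0 to 85.4, then the shift along the world's x, y, z as a fraction of full scale, then the turn, a rotation vector about the world's x, y, z as a fraction of full scale. A call has exactly 10 rows; each row is the pose to reach, as a shift and turn from the pose commanded when the call began, turning the shorter way round; what a row does not reach only later rows make up. Full scale, the value 1, is 0.6 m for a shift and pi rad for a turn. A row lasts 1/8 s, in which the tool goes at most 62.5 mm and 10.7 degrees, less where a joint would pass 70% of its speed; a pose out of reach is approached as far as the arm can. A call with a number of a shift or a turn outside -1 to 1 is refused whole. A call with a gripper value outside its range is refused whole. The fingers move at their own pace and stop on an object; "squeeze" is the grip in N (left out, the last holds). Time passes only in rows, so rows that repeat a pose let the fingers close, or fill a call up. It gives the time, the measured TCP pose, the force, the opening and the grip force at its end, in the units of the state.
- get_obs(): the state, without advancing time (a new reading comes with each control period).
- camera(name): name is "scene" or "top" or "wrist"; returns the picture (480x640x3 uint8, red, green, blue); there is no depth.
- camera_params(name): a dict with "mtx" (3x3 intrinsics, pixels), "dist" ([k1, k2, p1, p2, k3] as OpenCV has them; the pictures are not rectified), "extrinsics" (4x4, takes a point from world to camera coordinates); the wrist camera has in their place "tool_from_camera" (4x4, takes a point from camera to tool coordinates, whose origin is the TCP and whose axes are the flange's). Camera axes: x right, y down, z forward; pixel columns grow to the right and rows downward; lengths in m; the calibration is good to about 2 mm. A picture is of the moment at which its call begins: read the wrist's pose just before it. camera_params takes no time and is no camera call.
- hand_in(): hands the job in; it is judged then, once.
The state is a dict: "clock": time; "joint_pos": joint angles; "joint_velocities": joint speeds; "tau": joint torques, N m; "position": TCP position; "ee_rot": TCP orientation; "ft_force": force on the tool from outside, world axes, zero at the start; "torque": the same for the moment, N m; "grip_width": opening from 0.0 (shut) to 1.0 (fully open); "grasp_force": force on a finger pad.
Only numpy, scipy, OpenCV 4.12 (cv2) and the standard library are available. Lean on these libraries where they do the work, as an engineer would, in place of code of your own. Each camera call takes 0.05 s, during which the arm holds its last target. There are 200 camera calls.

## Working session

There is one attempt and no reset: what is moved stays moved. The work goes in short steps, Python scripts to look and compute and a tool call to move; the robot and the scene stay as the last step left them, time stands still between calls to the robot, and variables do not carry over. Pictures are saved under pics/ and viewed, at most 10 in all, crops included, and the job is handed in when it is done.

Besides the shell and the picture viewer there is one more tool, called after "Call:" as name(argument=value, ...), one argument or row to a line, values as JSON. step_arm: Moves the arm, as the interface text tells. Its arguments: {"type":"object","properties":{"commands":{"type":"array","items":{"type":"number"}},"squeeze":{"type":"number"}},"required":["commands"]}

```bash
mkdir -p pics; ls; python3 - <<'E'
from workcell import *
import cv2,numpy as np
o=get_obs(); print(o['clock'],o['position'],o['ee_rot'],o['ft_force'],o['grip_width'])
for n in ['scene','top']:
    im=camera(n); cv2.imwrite(f'pics/{n}0.png',im[:,:,::-1])
    p=camera_params(n); print(n,np.round(p['mtx'],1).tolist(),p['dist'],np.round(p['extrinsics'],4).tolist())
print(camera_params('wrist'))
E
```

```text
pics
0.0 [0.25174588 0.5716437  0.23052227] [ 2.05891768e-01  9.78574515e-01 -7.00037565e-04 -9.63340144e-05] [-0.56315145  0.48124631  0.08938605] 1.0008716670552196
scene [[434.6, 0.0, 318.0], [0.0, 434.6, 235.2], [0.0, 0.0, 1.0]] [0.02537325 0.         0.         0.         0.        ] [[0.7761, 0.6303, -0.018, -0.4296], [0.399, -0.513, -0.76, -0.1459], [-0.4883, 0.5827, -0.6496, 1.5962], [0.0, 0.0, 0.0, 1.0]]
top [[523.1, 0.0, 314.2], [0.0, 523.1, 240.8], [0.0, 0.0, 1.0]] [0.01338573 0.         0.         0.         0.        ] [[-0.0077, -0.9998, -0.0167, 0.0259], [-0.9914, 0.0098, -0.1306, 0.5436], [0.1307, 0.0156, -0.9913, 1.3529], [0.0, 0.0, 0.0, 1.0]]
{'mtx': array([[343.32145785,   0.        , 321.77396917],
       [  0.        , 343.32145785, 237.52725283],
       [  0.        ,   0.        ,   1.        ]]), 'dist': array([-0.0324633,  0.       ,  0.       ,  0.       ,  0.       ]), 'tool_from_camera': array([[ 5.66813725e-04, -9.60216024e-01, -2.79257705e-01,
         7.14274229e-02],
       [ 9.99999511e-01,  3.17961728e-04,  9.36416424e-04,
        -1.02765929e-03],
       [-8.10368793e-04, -2.79258099e-01,  9.60215735e-01,
        -1.43255062e-01],
       [ 0.00000000e+00,  0.00000000e+00,  0.00000000e+00,
         1.00000000e+00]])}
```

View pics/top0.png

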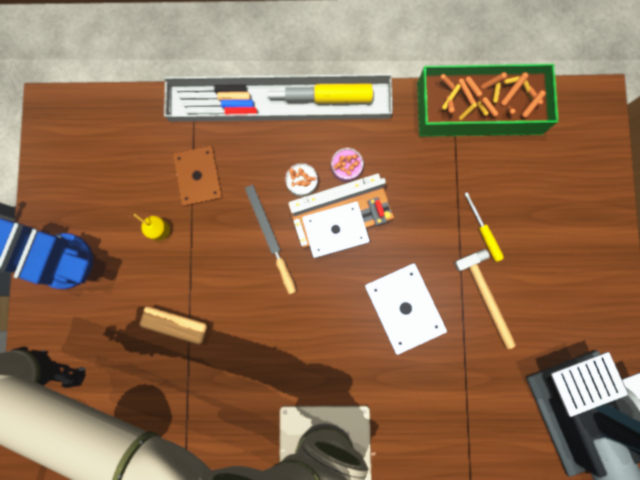

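View pics/scene0.png

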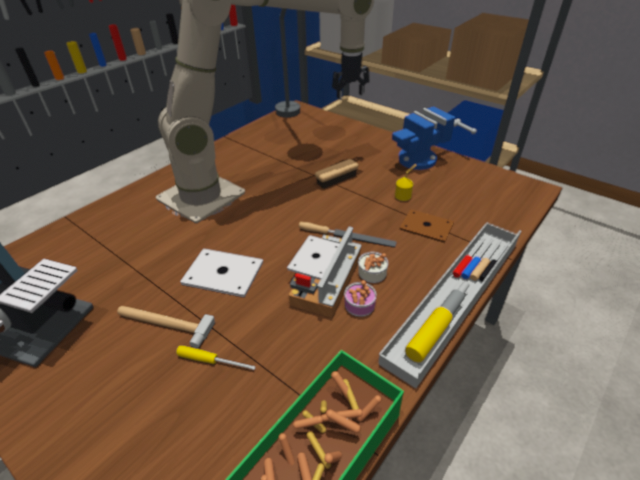

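The top view shows three flat plates: the white one on the block at (336,230), a larger white one on the bench at (405,308), and a brown one at (197,175). The part meant is not brown and is the smaller of the white pair, so it is the one on the block. The fence is above it, the jaw with the red handle is at (380,208), and the end stop is at (300,230).

```bash
cat > h.py <<'E'
import numpy as np,cv2
from scipy.spatial.transform import Rotation as R
from workcell import *
def T_wc(name,obs=None):
    p=camera_params(name)
    if name!='wrist': return np.linalg.inv(p['extrinsics'])
    T=np.eye(4);T[:3,:3]=R.from_quat(obs['ee_rot']).as_matrix();T[:3,3]=obs['position']
    return T@p['tool_from_camera']
def ray(name,uv,z,T):
    p=camera_params(name)
    n=cv2.undistortPoints(np.array(uv,float).reshape(-1,1,2),p['mtx'],p['dist']).reshape(-1,2)
    d=np.c_[n,np.ones(len(n))]@T[:3,:3].T; o=T[:3,3]
    return o+d*((z-o[2])/d[:,2])[:,None]
def proj(name,P,T):
    p=camera_params(name);E=np.linalg.inv(T)
    return cv2.projectPoints(np.array(P,float).reshape(-1,1,3),cv2.Rodrigues(E[:3,:3])[0],E[:3,3],p['mtx'],p['dist'])[0].reshape(-1,2)
E
python3 - <<'E'
from h import *
im=cv2.imread('pics/top0.png'); T=T_wc('top')
c=im[160:275,270:410]; cv2.imwrite('pics/crop0.png',cv2.resize(c,None,fx=5,fy=5,interpolation=cv2.INTER_CUBIC))
print(ray('top',[[336,230],[304,216],[358,204],[368,242],[316,257]],.055,T).round(3))
print(ray('top',[[290,207],[383,178]],.11,T).round(3))
E
```

```text
[[ 0.569 -0.037  0.055]
 [ 0.608  0.047  0.055]
 [ 0.638 -0.096  0.055]
 [ 0.537 -0.12   0.055]
 [ 0.499  0.016  0.055]]
[[ 0.621  0.081  0.11 ]
 [ 0.694 -0.156  0.11 ]]
```

View pics/crop0.png

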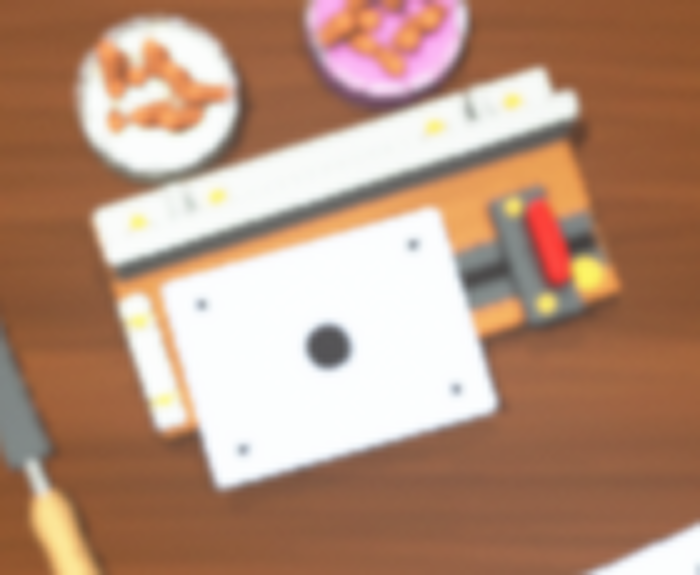

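The enlarged crop confirms it: the plate on the block is the smaller of the two white plates, with a black centre mark, and it lies between the end stop (left) and the jaw with the red handle (right). I'll go above it.

Call:
step_arm(
  commands=[85, 0.05, -0.095, 0.01, 0, 0, -0.03, 85, 0.1, -0.19, 0.03, 0, 0, -0.06, 85, 0.15, -0.29, 0.05, 0, 0, -0.1, 85, 0.21, -0.39, 0.07, 0, 0, -0.13, 85, 0.27, -0.49, 0.09, 0, 0, -0.17, 85, 0.33, -0.6, 0.117, 0, 0, -0.2, 85, 0.39, -0.7, 0.117, 0, 0, -0.23, 85, 0.45, -0.81, 0.117, 0, 0, -0.273, 85, 0.513, -0.9, 0.117, 0, 0, -0.273, 85, 0.513, -0.953, 0.117, 0, 0, -0.273],
)

```text
clock: 1.35
position: [0.5489, 0.0274, 0.3009]
ee_rot: [0.594, 0.805, -0.0, -0.0]
ft_force: [-0.1, 0.6, 0.4]
grip_width: 0.997
grasp_force: 0.0
```

```bash
python3 - <<'E'
from h import *
o=get_obs(); im=camera('wrist')[:,:,::-1]; np.save('pics/w1.npy',np.r_[o['position'],o['ee_rot']])
cv2.imwrite('pics/w1.png',im); print(o['clock'],o['position'],o['ee_rot'],np.round(o['joint_pos'],3),o['ft_force'])
E
```

```text
1.35 [0.54889952 0.02737594 0.30092941] [ 5.93864740e-01  8.04564886e-01 -1.13024214e-04 -3.33880183e-05] [-0.556  0.133  0.473  1.575 -0.061  1.448  0.22 ] [-0.09080479  0.60514166  0.38157826]
```

View pics/w1.png

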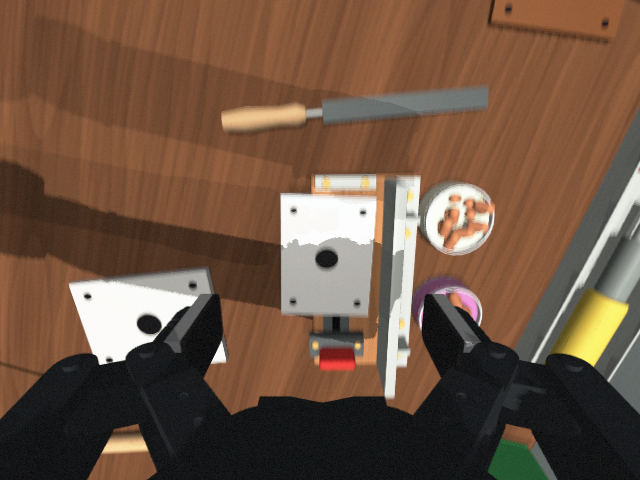

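The wrist view shows the plate (corners near (281,194), (376,194), (370,317), (281,313)), the fence at column ~390, the end stop at (345,183) and the red handle at (338,360).

```bash
python3 - <<'E'
from h import *
o=get_obs(); im=camera('wrist')[:,:,::-1]; np.save('pics/w2.npy',np.r_[o['position'],o['ee_rot']])
cv2.imwrite('pics/w2.png',im); print(o['clock'],o['position'],R.from_quat(o['ee_rot']).as_matrix()[:,1])
cv2.imwrite('pics/crop2.png',cv2.resize(im[140:340,260:440],None,fx=3,fy=3,interpolation=cv2.INTER_CUBIC))
E
```

```text
1.4 [0.5503367  0.01751514 0.30116774] [ 9.58511346e-01  2.85054374e-01 -5.66577198e-05]
```

View pics/crop2.png

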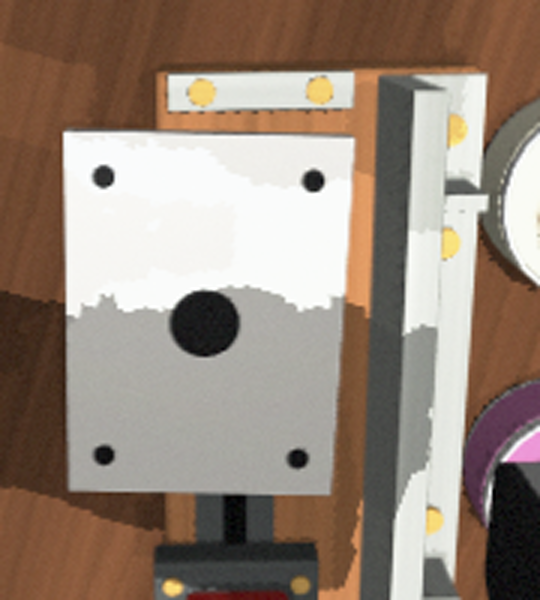

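```bash
python3 - <<'E'
from h import *
v=np.load('pics/w2.npy'); T=T_wc('wrist',dict(position=v[:3],ee_rot=v[3:]))
f=lambda c,z:ray('wrist',np.array(c,float)/3+[260,140],z,T)
es=f([[168,110],[353,107]],.053); bl=f([[157,72]],.045); ff=f([[381,75],[366,500]],.045); ft=f([[417,85],[402,400]],.110)
pl=f([[64,131],[354,138],[331,494],[70,491]],.055)
yaw=lambda d:np.degrees(np.arctan2(d[1],d[0]))
print('es',es.round(4).tolist(),yaw(es[1]-es[0])); print('ff yaw',yaw(ff[0]-ff[1])-90,'ft',yaw(ft[0]-ft[1])-90)
print('plate yaws',yaw(pl[1]-pl[0]),yaw(pl[2]-pl[3]),yaw(pl[0]-pl[3])-90,yaw(pl[1]-pl[2])-90, np.linalg.norm(np.roll(pl,-1,0)-pl,axis=1))
# fit block pose from known points
th=np.radians(17.1)
for th in np.radians([16.5,17.1,17.6]):
    M=np.array([[np.cos(th),-np.sin(th)],[np.sin(th),np.cos(th)]])
    for n,p,b in [('esL',es[0],(-.045,.0755)),('esR',es[1],(.025,.0755)),('bl',bl[0],(-.05,.09))]:
        print(n,(p[:2]-M@b).round(4))
    o=es.mean(0)[:2]-M@[-.01,.0755]
    print('fence x',((ff[:,:2]-o)@M).round(4).tolist(),((ft[:,:2]-o)@M).round(4).tolist(),'plate',((pl[:,:2]-o)@M).round(4).tolist())
E
```

```text
es [[0.5354, 0.0417, 0.053], [0.6018, 0.0627, 0.053]] 17.568147935828062
ff yaw 17.61563376333497 ft 17.43265829939469
plate yaws 15.230603266155043 15.8675126120161 15.63281497837302 15.555315874574163 [0.10948424 0.14887718 0.10928109 0.15009325]
esL [ 0.5999 -0.0179]
esR [ 0.5993 -0.0168]
bl [ 0.6009 -0.0187]
fence x [[0.0363, 0.0874], [0.0398, -0.0922]] [[0.0359, 0.0894], [0.0376, -0.019]] plate [[-0.084, 0.0672], [0.0254, 0.0648], [0.023, -0.0841], [-0.0863, -0.0829]]
esL [ 0.6006 -0.0173]
esR [ 0.6001 -0.0168]
bl [ 0.6017 -0.018 ]
fence x [[0.0364, 0.0869], [0.038, -0.0927]] [[0.036, 0.0889], [0.0366, -0.0195]] plate [[-0.0841, 0.068], [0.0253, 0.0644], [0.0213, -0.0844], [-0.088, -0.0821]]
esL [ 0.6011 -0.0167]
esR [ 0.6008 -0.0168]
bl [ 0.6023 -0.0173]
fence x [[0.0365, 0.0865], [0.0365, -0.0931]] [[0.0361, 0.0885], [0.0358, -0.0199]] plate [[-0.0842, 0.0686], [0.0252, 0.0641], [0.0199, -0.0847], [-0.0893, -0.0814]]
```

Block pose: origin ≈ (0.602, −0.017), yaw ≈ 17.5°. The plate is about −2° off the fence and overhangs the front by about 37 mm. Next I'll back off to the front and test how far the tool can pitch forward.

Call:
step_arm(
  commands=[85, -0.05, -0.04, -0.03, 0.015, -0.048, 0, 85, -0.1, -0.08, -0.06, 0.03, -0.095, 0, 85, -0.147, -0.115, -0.1, 0.045, -0.143, 0, 85, -0.147, -0.115, -0.133, 0.06, -0.19, 0, 85, -0.147, -0.115, -0.133, 0.075, -0.238, 0, 85, -0.147, -0.115, -0.133, 0.09, -0.286, 0, 85, -0.147, -0.115, -0.133, 0.105, -0.334, 0, 85, -0.147, -0.115, -0.133, 0.126, -0.397, 0, 85, -0.147, -0.115, -0.133, 0.126, -0.397, 0, 85, -0.147, -0.115, -0.133, 0.126, -0.397, 0],
)

```text
clock: 2.7
position: [0.5237, -0.0973, 0.2809]
ee_rot: [0.473, 0.685, 0.465, 0.301]
ft_force: [0.1, 0.3, 1.3]
grip_width: 0.997
grasp_force: 0.0
```

```bash
cat >> h.py <<'E'
TH=np.radians(17.55);O=np.array([.602,-.017,0]);MB=R.from_euler('z',TH).as_matrix()
def st():
    o=get_obs();r=R.from_quat(o['ee_rot']).as_matrix()
    print(o['clock'],'block',((o['position']-O)@MB*1e3).round(1),'zt',(MB.T@r[:,2]).round(3),'yt',(MB.T@r[:,1]).round(3),'q',np.round(o['joint_pos'],2),'F',np.round(MB.T@o['ft_force'],1),'w',round(o['grip_width'],3),o['grasp_force'])
    return o
E
python3 -c "
from h import *
st()"
```

```text
2.7 block [-98.8 -53.  280.9] zt [ 0.919  0.079 -0.387] yt [0.388 0.003 0.921] q [-0.41 -0.47  0.91  2.42 -1.19  0.56  1.86] F [0.2 0.2 1.3] w 0.997 0.0
```

```bash
python3 - <<'E'
from h import *
from scipy.optimize import least_squares
import itertools,json
o=get_obs()
D=[([-1.179,0.332,-0.065,1.46,0.022,1.35,-0.088],[.25174588,.5716437,.23052227],[2.05891768e-01,9.78574515e-01,-7e-4,-9.6e-5]),
([-0.556,0.133,0.473,1.575,-0.061,1.448,0.22],[0.54889952,0.02737594,0.30092941],[5.93864740e-01,8.04564886e-01,-1.13e-4,-3.3e-5]),
(o['joint_pos'],o['position'],o['ee_rot'])]
z=lambda a:R.from_euler('z',a); y=lambda a:R.from_euler('y',a)
def fk(q,p,s):
    h,L1,L2,L3,a,b,c,y0,yT=p
    A=z(s[0]*q[0]+y0); P=np.array([0,0,h]); A=A*y(q[1])*z(s[1]*q[2])
    P=P+A.apply([a,0,L1]); A=A*y(s[4]*q[3]); P=P+A.apply([b,0,0])
    A=A*z(s[2]*q[4]); P=P+A.apply([0,0,L2]); A=A*y(q[5]); P=P+A.apply([c,0,L3]); A=A*z(s[3]*q[6]+yT)
    return P,A
best=None
for s in itertools.product([1,-1],[1,-1],[1,-1],[1,-1],[1]):
  for y0 in (0,np.pi/2,np.pi,-np.pi/2):
   for yT in (0,np.pi/2):
    def res(p):
        r=[]
        for q,t,qq in D:
            P,A=fk(q,p,s); r+=[P-t,.3*(A.as_matrix()-R.from_quat(qq).as_matrix()).ravel()]
        return np.concatenate(r)
    f=least_squares(res,[.33,.4,.4,.3,0,0,0,y0,yT])
    if best is None or f.cost<best[0]: best=(f.cost,s,f.x)
print(best); json.dump([best[1],best[2].tolist()],open('fk.json','w'))
E
```

```text
(np.float64(0.00042565368082221285), (-1, -1, -1, -1, 1), array([ 2.83887755e-01,  3.95412575e-01,  4.90592545e-01,  3.06769891e-01,
        1.75753847e-02,  6.89125889e-03, -5.87734478e-04, -5.78613190e-02,
        1.52516257e+00]))
```

```bash
cat > kin.py <<'E'
from h import *
import json
from scipy.optimize import least_squares
s,p=json.load(open('fk.json'))
z=lambda a:R.from_euler('z',a); y=lambda a:R.from_euler('y',a)
LO=np.array([-2.6,-.5,-1.47,.16,-1.27,.06,-2.6]);HI=np.array([2.6,2.12,1.34,2.42,4.41,2.06,2.6])
def fk(q):
    h,L1,L2,L3,a,b,c,y0,yT=p
    A=z(s[0]*q[0]+y0); P=np.array([0,0,h]); A=A*y(q[1])*z(s[1]*q[2])
    P=P+A.apply([a,0,L1]); A=A*y(q[3]); P=P+A.apply([b,0,0])
    A=A*z(s[2]*q[4]); P=P+A.apply([0,0,L2]); A=A*y(q[5]); P=P+A.apply([c,0,L3]); A=A*z(s[3]*q[6]+yT)
    return P,A
def tgt(b,pitch,spin=0,tilt=0): # pitch from down toward block +x; spin about world z
    P=O+MB@(np.array(b)/1e3)
    A0=R.from_matrix(np.array([[0,1,0],[1,0,0],[0,0,-1]]).T) # x_t=+y, y_t=+x, z=-z
    return P,R.from_matrix(MB)*R.from_euler('z',spin,degrees=True)*R.from_euler('y',-pitch,degrees=True)*A0
def ik(P,A,q0):
    f=least_squares(lambda q:np.r_[fk(q)[0]-P,.3*(A.inv()*fk(q)[1]).as_rotvec(),.003*(q-q0)],np.clip(q0,LO+1e-3,HI-1e-3),bounds=(LO,HI))
    P2,A2=fk(f.x);return f.x,np.linalg.norm(P2-P),np.degrees((A.inv()*A2).magnitude())
E
python3 - <<'E'
from kin import *
rng=np.random.default_rng(0)
for name,b,pi,sp in [('hook45',(-70,-10,40),45,0),('hook30',(-70,-10,40),30,0),('grip90',(-70,-10,50),90,0),('grip75',(-70,-10,50),75,0),('down0',(25,-10,135),0,0),('down180',(25,-10,135),0,180),('down0near',(-20,-10,135),0,180)]:
    P,A=tgt(b,pi,sp); sol=[]
    for k in range(25):
        q,e,a=ik(P,A,rng.uniform(LO,HI))
        if e<.006 and a<3: sol.append(q)
    print(name,len(sol)); 
    for q in sol[:4]: print('   ',q.round(2))
E
```

```text
hook45 21
    [ 1.73  1.37 -1.47  2.38  1.84  0.62 -0.52]
    [-1.06  0.72  1.34  2.38  4.27  0.97  1.97]
    [ 1.52  0.52 -1.25  2.37 -1.27  0.06  2.03]
    [ 1.51  0.52 -1.25  2.37 -1.27  0.06  2.03]
hook30 14
    [ 1.53  0.89 -1.47  2.25  1.22  0.59 -0.36]
    [-0.73  0.25  0.93  2.25 -1.08  0.5   1.37]
    [ 0.3   0.15 -0.13  2.25 -0.72  0.37  1.13]
    [-0.95  0.36  1.17  2.25 -1.24  0.6   1.45]
grip90 14
    [ 2.31  2.09 -0.84  2.35  0.25  0.12  2.14]
    [-0.43  1.08  0.65  2.34  3.39  1.9   2.6 ]
    [-0.43  1.08  0.65  2.34  3.39  1.9   2.6 ]
    [ 2.26  2.03 -0.86  2.34 -0.25  0.12  2.6 ]
grip75 15
    [ 2.05  1.79 -1.08  2.42  2.68  0.14 -0.66]
    [ 2.02  1.73 -1.08  2.42  3.03  0.12 -1.05]
    [-1.37  2.12  1.03  2.42  2.65  1.57  1.42]
    [ 2.08  1.82 -1.08  2.42  2.51  0.16 -0.46]
down0 11
    [ 0.32  0.46 -0.43  1.54  0.2   1.19  0.17]
    [-0.35  0.45  0.4   1.54 -0.19  1.19  0.41]
    [ 0.91  1.04 -1.47  1.54  1.04  1.5  -0.27]
    [-0.45  0.47  0.53  1.54 -0.25  1.19  0.44]
down180 11
    [-0.65  0.55  0.8   1.54 -0.41  1.22 -2.6 ]
    [-0.89  0.79  1.21  1.54 -0.75  1.34 -2.42]
    [-0.65  0.55  0.8   1.54 -0.41  1.22 -2.6 ]
    [-0.65  0.55  0.8   1.54 -0.41  1.22 -2.6 ]
down0near 7
    [-0.68  0.44  0.81  1.67 -0.34  1.18 -2.6 ]
    [-0.68  0.44  0.81  1.67 -0.34  1.18 -2.6 ]
    [-0.68  0.44  0.82  1.67 -0.34  1.18 -2.6 ]
    [-0.68  0.44  0.82  1.68 -0.34  1.18 -2.6 ]
```

Call:
step_arm(
  commands=[0, 0, 0, 0, -0.015, 0.048, 0, 0, 0, 0, 0, -0.03, 0.095, 0, 0, 0, 0, 0, -0.045, 0.143, 0, 0, 0, 0, 0, -0.06, 0.19, 0, 0, 0, 0, 0, -0.075, 0.238, 0, 0, 0, 0, -0.05, -0.075, 0.238, 0, 0, 0, 0, -0.1, -0.075, 0.238, 0, 0, 0, 0, -0.1, -0.075, 0.238, 0, 0, 0, 0, -0.1, -0.075, 0.238, 0, 0, 0, 0, -0.1, -0.075, 0.238, 0],
)

```text
clock: 3.95
position: [0.5245, -0.0933, 0.2221]
ee_rot: [0.571, 0.797, 0.18, 0.08]
ft_force: [0.5, -0.4, -0.2]
grip_width: 0.003
grasp_force: 0.0
```

```bash
python3 -c "
from h import *
st()"
```

```text
3.95 block [-96.9 -49.4 222.1] zt [ 0.377  0.086 -0.922] yt [0.926 0.005 0.378] q [ 0.02 -0.07  0.24  1.98 -0.32  0.96  0.74] F [ 0.4 -0.5 -0.2] w 0.003 0.0
```

```bash
cat >> kin.py <<'E'
def rel(targets,base=None):
    o=get_obs()
    P0,A0=base if base else (np.array(o['position']),R.from_quat(o['ee_rot']))
    for t in targets:
        P,A=tgt(*t); print(t,((P-P0)/.6).round(3).tolist(),((A*A0.inv()).as_rotvec()/np.pi).round(3).tolist())
    return
E
python3 -c "
from kin import *
rel([((-135,-9,80),30),((-130,-9,21),30),((-95,-9,21),30),((-75,-9,21),30)])
rng=np.random.default_rng(0);q=get_obs()['joint_pos'];print(fk(q)[0]-get_obs()['position'])
for b,pi in [((-130,-9,21),30),((-75,-9,21),30),((-31,-9,116),30),((10,-9,135),0)]:
    q,e,a=ik(*tgt(b,pi),q);print(q.round(2),e,a)
"
```

```text
((-135, -9, 80), 30) [-0.081, 0.045, -0.237] [-0.01, -0.048, -0.013]
((-130, -9, 21), 30) [-0.073, 0.048, -0.335] [-0.01, -0.048, -0.013]
((-95, -9, 21), 30) [-0.017, 0.065, -0.335] [-0.01, -0.048, -0.013]
((-75, -9, 21), 30) [0.014, 0.075, -0.335] [-0.01, -0.048, -0.013]
[0.00931293 0.00242623 0.00118924]
[ 0.09  0.09  0.17  2.38 -0.96  0.38  1.43] 9.173130265697932e-05 0.03159344922444564
[ 0.03  0.19  0.15  2.26 -0.92  0.37  1.31] 9.466432701341053e-06 0.00422554675228231
[-0.04  0.07  0.17  2.14 -0.52  0.53  0.84] 3.200486602906032e-05 0.014444244902584879
[-0.24  0.4   0.27  1.59 -0.11  1.17  0.37] 2.9296674379843996e-05 0.010496898133367114
```

Call:
step_arm(
  commands=[0, -0.04, 0.02, -0.08, -0.005, -0.024, -0.006, 0, -0.081, 0.045, -0.16, -0.01, -0.048, -0.013, 0, -0.081, 0.045, -0.237, -0.01, -0.048, -0.013, 0, -0.078, 0.046, -0.29, -0.01, -0.048, -0.013, 0, -0.073, 0.048, -0.335, -0.01, -0.048, -0.013, 0, -0.073, 0.048, -0.335, -0.01, -0.048, -0.013, 0, -0.045, 0.057, -0.335, -0.01, -0.048, -0.013, 0, -0.032, 0.061, -0.335, -0.01, -0.048, -0.013, 0, -0.032, 0.061, -0.335, -0.01, -0.048, -0.013, 0, -0.032, 0.061, -0.335, -0.01, -0.048, -0.013],
)

```text
clock: 5.2
position: [0.5047, -0.0565, 0.0199]
ee_rot: [0.571, 0.78, 0.208, 0.152]
ft_force: [0.5, -0.4, -0.7]
grip_width: -0.005
grasp_force: 0.0
```

```bash
python3 -c "
from kin import *
st()
rel([((-75,-9,21),30),((-74,-9,49),30),((-66,-9,76),30),((-51,-9,98),30),((-30,-9,116),30),((-10,-9,128),15),((10,-9,135),0)])
cv2.imwrite('pics/s3.png',camera('scene')[170:350,220:460,::-1].repeat(3,0).repeat(3,1))
"
```

```text
5.2 block [-104.7   -8.3   19.9] zt [ 0.497  0.001 -0.868] yt [0.868 0.001 0.497] q [-0.03  0.12  0.22  2.37 -0.95  0.32  1.35] F [ 0.4 -0.5 -0.7] w -0.005 0.0
((-75, -9, 21), 30) [0.047, 0.014, 0.002] [0.0, -0.001, -0.0]
((-74, -9, 49), 30) [0.049, 0.014, 0.049] [0.0, -0.001, -0.0]
((-66, -9, 76), 30) [0.062, 0.018, 0.094] [0.0, -0.001, -0.0]
((-51, -9, 98), 30) [0.086, 0.026, 0.13] [0.0, -0.001, -0.0]
((-30, -9, 116), 30) [0.119, 0.036, 0.16] [0.0, -0.001, -0.0]
((-10, -9, 128), 15) [0.151, 0.047, 0.18] [-0.025, 0.078, -0.0]
((10, -9, 135), 0) [0.183, 0.057, 0.192] [-0.05, 0.158, -0.0]
```

View pics/s3.png

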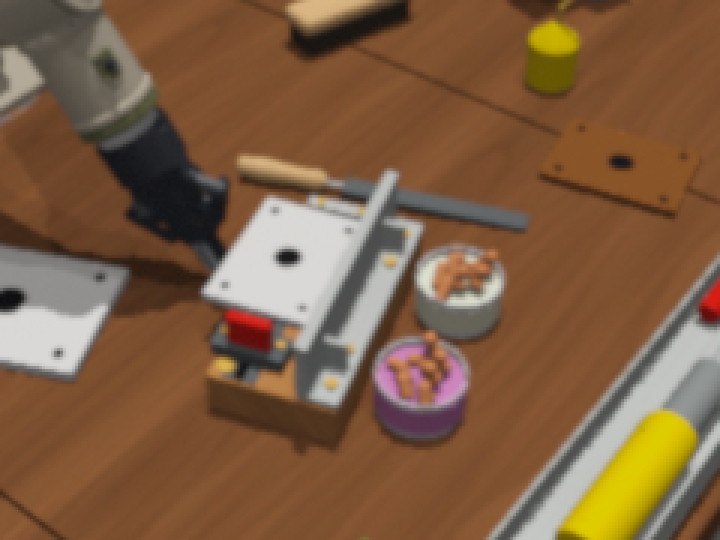

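The fingers are at (215,265) in this crop, just in front of the plate's front edge. Next: push the plate snug to the fence and start lifting.

Call:
step_arm(
  commands=[0, 0.015, 0.004, 0.002, 0, 0, 0, 0, 0.025, 0.007, 0.002, 0, 0, 0, 0, 0.035, 0.01, 0.002, 0, 0, 0, 0, 0.043, 0.013, 0.002, 0, 0, 0, 0, 0.047, 0.014, 0.002, 0, 0, 0, 0, 0.047, 0.014, 0.002, 0, 0, 0, 0, 0.047, 0.014, 0.014, 0, 0, 0, 0, 0.048, 0.014, 0.026, 0, 0, 0, 0, 0.049, 0.014, 0.038, 0, 0, 0, 0, 0.049, 0.014, 0.049, 0, 0, 0],
)

```text
clock: 6.5
position: [0.5331, -0.0485, 0.0482]
ee_rot: [0.571, 0.78, 0.207, 0.151]
ft_force: [-2.1, -1.2, -2.3]
grip_width: -0.004
grasp_force: 1.5
```

```bash
python3 -c "
from kin import *
o=st();T=T_wc('wrist',o)
im=camera('wrist')[:,:,::-1]; cv2.imwrite('pics/w4.png',im)
cv2.imwrite('pics/s4.png',camera('scene')[190:320,240:400,::-1].repeat(2,0).repeat(2,1))
a=cv2.imread('pics/s4.png');b=cv2.resize(im,(320,240));c=np.zeros((260,640,3),np.uint8);c[:,:320]=a;c[:240,320:]=b;cv2.imwrite('pics/c4.png',c)
"
```

```text
6.5 block [-75.2  -9.2  48.2] zt [ 0.495  0.001 -0.869] yt [ 0.869 -0.     0.495] q [-0.12  0.1   0.27  2.3  -0.75  0.37  1.11] F [-2.4 -0.5 -2.3] w -0.004 1.484742108732462
```

View pics/c4.png

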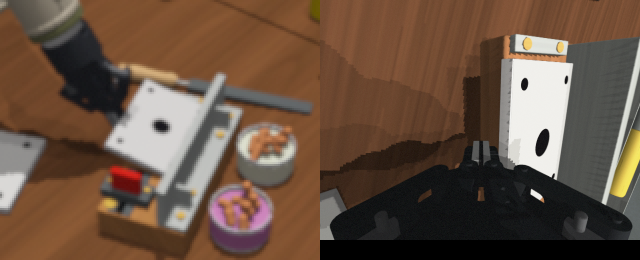

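The plate's front edge is riding up on the fingers and its back is at the fence. I'll keep following the arc.

Call:
step_arm(
  commands=[0, 0.005, 0.002, 0.024, 0, 0, 0, 0, 0.014, 0.004, 0.047, 0, 0, 0, 0, 0.025, 0.008, 0.067, 0, 0, 0, 0, 0.038, 0.012, 0.084, 0, 0, 0, 0, 0.054, 0.017, 0.1, 0, 0, 0, 0, 0.071, 0.022, 0.114, 0, 0, 0, 0, 0.088, 0.028, 0.124, -0.012, 0.039, 0, 0, 0.103, 0.033, 0.133, -0.025, 0.078, 0, 0, 0.103, 0.033, 0.133, -0.025, 0.078, 0, 0, 0.103, 0.033, 0.133, -0.025, 0.078, 0],
)

```text
clock: 7.85
position: [0.5956, -0.0283, 0.1281]
ee_rot: [0.585, 0.8, 0.106, 0.077]
ft_force: [-0.0, -0.6, -1.1]
grip_width: 0.0
grasp_force: 0.0
```

```bash
python3 -c "
from kin import *
o=st()
rel([((-1,-9,132),7),((9,-9,135),0),((11,-9,135),0)])
im=camera('wrist')[:,:,::-1]; cv2.imwrite('pics/w5.png',im)
cv2.imwrite('pics/s5.png',camera('scene')[190:320,240:400,::-1].repeat(2,0).repeat(2,1))
a=cv2.imread('pics/s5.png');b=cv2.resize(im,(320,240));c=np.zeros((260,640,3),np.uint8);c[:,:320]=a;c[:240,320:]=b;cv2.imwrite('pics/c5.png',c)
"
```

```text
7.85 block [ -9.5  -8.9 128.1] zt [ 0.26   0.    -0.966] yt [0.966 0.001 0.26 ] q [-0.25  0.19  0.3   1.91 -0.2   0.82  0.46] F [-0.2 -0.5 -1.1] w 0.0 0.0
((-1, -9, 132), 7) [0.014, 0.004, 0.006] [-0.014, 0.043, -0.0]
((9, -9, 135), 0) [0.029, 0.009, 0.011] [-0.025, 0.08, -0.0]
((11, -9, 135), 0) [0.033, 0.01, 0.011] [-0.025, 0.08, -0.0]
```

Call:
step_arm(
  commands=[0, 0.007, 0.002, 0.003, -0.007, 0.021, 0, 0, 0.014, 0.004, 0.006, -0.014, 0.043, 0, 0, 0.021, 0.006, 0.008, -0.019, 0.062, 0, 0, 0.027, 0.008, 0.01, -0.023, 0.075, 0, 0, 0.029, 0.009, 0.011, -0.025, 0.08, 0, 0, 0.031, 0.01, 0.011, -0.025, 0.08, 0, 0, 0.033, 0.01, 0.011, -0.025, 0.08, 0, 0, 0.035, 0.011, 0.011, -0.025, 0.08, 0, 0, 0.035, 0.011, 0.011, -0.025, 0.08, 0, 0, 0.035, 0.011, 0.011, -0.025, 0.08, 0],
)

```text
clock: 9.2
position: [0.6166, -0.0223, 0.1355]
ee_rot: [0.591, 0.807, -0.0, -0.0]
ft_force: [-4.8, -1.9, 4.6]
grip_width: 0.001
grasp_force: 2.5
```

```bash
python3 -c "
from kin import *
o=st()
im=camera('wrist')[:,:,::-1]; cv2.imwrite('pics/w6.png',im)
cv2.imwrite('pics/s6.png',camera('scene')[190:320,240:400,::-1].repeat(2,0).repeat(2,1))
a=cv2.imread('pics/s6.png');b=cv2.resize(im,(400,300));c=np.zeros((300,720,3),np.uint8);c[:260,:320]=a;c[:300,320:]=b;cv2.imwrite('pics/c6.png',c)
"
```

```text
9.2 block [ 12.4  -9.4 135.5] zt [-0.001  0.001 -1.   ] yt [ 1.     0.    -0.001] q [-0.28  0.39  0.31  1.62 -0.13  1.16  0.36] F [-5.1 -0.4  4.6] w 0.001 2.4883278692141175
```

View pics/c6.png

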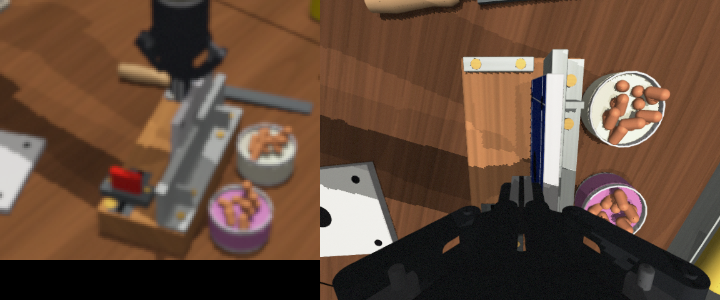

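The scene and wrist views show the plate standing upright against the fence, blue face to the front. I'll back the fingers off and check it stands on its own.

Call:
step_arm(
  commands=[0, -0.008, -0.002, 0, 0, 0, 0, 0, -0.016, -0.005, 0, 0, 0, 0, 0, -0.032, -0.01, 0, 0, 0, 0, 0, -0.064, -0.02, 0, 0, 0, 0, 20, -0.096, -0.03, 0.02, 0, 0, 0, 30, -0.096, -0.03, 0.1, 0, 0, 0, 40, -0.064, -0.02, 0.16, 0, 0, 0, 45, -0.03, -0.01, 0.16, 0, 0, 0, 45, 0, 0, 0.16, 0, 0, 0, 45, 0, 0, 0.16, 0, 0, 0],
)

```text
clock: 10.55
position: [0.617, -0.0212, 0.2309]
ee_rot: [0.59, 0.807, -0.0, -0.001]
ft_force: [-0.6, -0.3, -0.3]
grip_width: 0.53
grasp_force: 0.0
```

```bash
python3 -c "
from kin import *
o=st();T=T_wc('wrist',o)
im=camera('wrist')[:,:,::-1].copy(); cv2.imwrite('pics/w7.png',im)
def px(b): return proj('wrist',O+np.array(b)@MB.T/1e3,T).round(0)
print(px([[25,66,155],[35,66,155],[25,66,45],[25,-84,155]]).tolist())
hsv=cv2.cvtColor(im,cv2.COLOR_BGR2HSV); m=cv2.inRange(hsv,(105,120,30),(130,255,255))
n,l,s,c=cv2.connectedComponentsWithStats(m); i=1+s[1:,4].argmax(); print(s[i])
c,_=cv2.findContours((l==i).astype('uint8'),0,2); q=cv2.minAreaRect(c[0]); print(q, cv2.boxPoints(q).tolist())
# top of plate edge: brightness row profile
g=cv2.cvtColor(im,cv2.COLOR_BGR2GRAY)
x,y,w,h=s[i][:4]
for r in range(y,y+h,12): print(r, im[r,x:x+w+50:4].mean(1).round().astype(int).tolist())
"
```

```text
10.55 block [ 13.   -8.5 230.9] zt [-0.001  0.001 -1.   ] yt [ 1.     0.002 -0.001] q [-0.3   0.32  0.33  1.5  -0.1   1.34  0.35] F [-0.6 -0.1 -0.3] w 0.53 0.0
[[343.0, 132.0], [359.0, 132.0], [336.0, 134.0], [339.0, 345.0]]
[333 154   4  70 151]
((334.5, 188.5), (3.0, 69.0), 0.0) [[333.0, 223.0], [333.0, 154.0], [336.0, 154.0], [336.0, 223.0]]
154 [33, 165, 239, 241, 241, 213, 216, 213, 213, 141, 146, 145, 143, 194]
166 [51, 185, 238, 240, 240, 219, 212, 213, 203, 104, 108, 104, 106, 207]
178 [48, 194, 238, 240, 241, 217, 212, 211, 180, 120, 176, 179, 199, 201]
190 [46, 202, 237, 240, 240, 216, 210, 207, 162, 202, 202, 202, 201, 195]
202 [42, 217, 237, 240, 239, 216, 210, 204, 169, 193, 197, 198, 199, 190]
214 [24, 225, 236, 238, 238, 215, 205, 203, 179, 193, 192, 195, 197, 191]
```

```bash
python3 -c "
from kin import *
im=cv2.imread('pics/w7.png'); print(im[100:160:2,344:347].mean((1,2)).round().astype(int).tolist())
rel([((28,-9,200),0),((28,-9,131),0)])
"; python3 - <<'E'
import sys; sys.path.insert(0,'.')
E
```

```text
[65, 66, 67, 73, 123, 127, 123, 112, 109, 110, 109, 110, 110, 109, 191, 242, 241, 242, 241, 241, 242, 241, 241, 242, 241, 241, 241, 241, 241, 241]
((28, -9, 200), 0) [0.025, 0.008, -0.052] [-0.0, -0.0, -0.0]
((28, -9, 131), 0) [0.025, 0.008, -0.167] [-0.0, -0.0, -0.0]
```

Call:
step_arm(
  commands=[45, 0.024, 0.01, 0, 0, 0, 0, 45, 0.024, 0.01, -0.05, 0, 0, 0, 45, 0.024, 0.01, -0.1, 0, 0, 0, 45, 0.024, 0.01, -0.14, 0, 0, 0, 45, 0.024, 0.01, -0.167, 0, 0, 0, 45, 0.024, 0.01, -0.167, 0, 0, 0, 25, 0.024, 0.01, -0.167, 0, 0, 0, 15, 0.024, 0.01, -0.167, 0, 0, 0, 5, 0.024, 0.01, -0.167, 0, 0, 0, 0, 0.024, 0.01, -0.167, 0, 0, 0],
  squeeze=50,
)

```text
clock: 11.85
position: [0.632, -0.0158, 0.1322]
ee_rot: [0.591, 0.807, 0.001, 0.0]
ft_force: [-0.2, -0.2, 6.4]
grip_width: 0.105
grasp_force: 50.2
```

```bash
python3 -c "
from kin import *
o=st()
q=np.array(o['joint_pos']);print((fk(q)[0]-o['position'])*1e3)
# spin feasibility, both directions, lifted & forward
for sgn in (1,-1):
  q=np.array(o['joint_pos'])
  for b,a in [((28,-8,150),0),((-10,-8,190),0)]+[((-40,-8,200),sgn*k*15) for k in range(1,13)]:
    q,e,an=ik(*tgt(b,0,a),q)
  print(sgn,q.round(2),round(e,4),round(an,1))
"
```

```text
11.85 block [ 28.9  -7.8 132.2] zt [ 0.001  0.    -1.   ] yt [1.    0.001 0.001] q [-0.29  0.42  0.31  1.58 -0.14  1.16  0.36] F [-0.3 -0.1  6.4] w 0.105 50.185275077819824
[-12.46894175   0.83734018  -2.77269672]
1 [ 0.93  0.82 -1.47  1.67  0.93  1.51  2.6 ] 0.0421 14.3
-1 [-0.85  0.36  1.01  1.67 -0.32  1.29 -2.6 ] 0.0 0.0
```

Gripped (opening ≈ 9 mm, 50 N). I'll lift clear, pull to the front, and begin the half turn.

Call:
step_arm(
  commands=[0, 0, 0, 0.015, 0, 0, 0, 0, -0.01, -0.003, 0.05, 0, 0, 0, 0, -0.05, -0.016, 0.09, 0, 0, 0, 0, -0.1, -0.032, 0.115, 0, 0, 0, 0, -0.157, -0.05, 0.115, 0, 0, 0, 0, -0.157, -0.05, 0.115, 0, 0, -0.05, 0, -0.157, -0.05, 0.115, 0, 0, -0.1, 0, -0.157, -0.05, 0.115, 0, 0, -0.15, 0, -0.157, -0.05, 0.115, 0, 0, -0.2, 0, -0.157, -0.05, 0.115, 0, 0, -0.25],
)

```text
clock: 13.1
position: [0.5367, -0.046, 0.2012]
ee_rot: [0.856, 0.517, 0.0, -0.0]
ft_force: [-0.2, 1.0, -4.7]
grip_width: 0.107
grasp_force: 49.6
```

```bash
python3 -c "
from kin import *
o=st()"
```

```text
13.1 block [-71.   -8.  201.2] zt [ 0.001  0.001 -1.   ] yt [ 0.704 -0.71  -0.   ] q [-0.36  0.16  0.4   1.75 -0.07  1.24 -0.42] F [ 0.1  1.  -4.7] w 0.107 49.61329936981201
```

Call:
step_arm(
  commands=[0, 0, 0, 0, 0, 0, -0.058, 0, 0, 0, 0, 0, 0, -0.116, 0, 0, 0, 0, 0, 0, -0.174, 0, 0, 0, 0, 0, 0, -0.232, 0, 0, 0, 0, 0, 0, -0.29, 0, 0, 0, 0, 0, 0, -0.348, 0, 0, 0, 0, 0, 0, -0.406, 0, 0, 0, 0, 0, 0, -0.464, 0, 0, 0, 0, 0, 0, -0.522, 0, 0, 0, 0, 0, 0, -0.58],
)

```text
clock: 14.35
position: [0.5367, -0.046, 0.2012]
ee_rot: [0.933, -0.36, 0.001, -0.0]
ft_force: [0.4, 0.1, -4.8]
grip_width: 0.108
grasp_force: 49.6
```

```bash
python3 -c "
from kin import *
o=st()"
```

```text
14.35 block [-71.   -7.9 201.2] zt [ 0.001 -0.    -1.   ] yt [-0.864 -0.504 -0.001] q [-0.5   0.17  0.56  1.76 -0.09  1.24 -2.22] F [ 0.4 -0.  -4.8] w 0.108 49.61245000362396
```

Call:
step_arm(
  commands=[0, 0, 0, 0, 0, 0, -0.04, 0, 0, 0, 0, 0, 0, -0.08, 0, 0, 0, 0, 0, 0, -0.12, 0, 0, 0, 0, 0, 0, -0.15, 0, 0, 0, 0, 0, 0, -0.168, 0, 0, 0, 0, 0, 0, -0.168, 0, 0, 0, 0, 0, 0, -0.168, 0, 0, 0, 0, 0, 0, -0.168, 0, 0, 0, 0, 0, 0, -0.168, 0, 0, 0, 0, 0, 0, -0.168],
)

```text
clock: 15.6
position: [0.537, -0.0461, 0.2002]
ee_rot: [0.809, -0.588, 0.0, -0.0]
ft_force: [-0.0, -0.2, -4.4]
grip_width: 0.102
grasp_force: 49.6
```

```bash
python3 - <<'E'
from kin import *
o=st()
# continuation: lower to fence and then pitch forward with this branch
def run(q,seq):
  for b,p,s_ in seq:
    q,e,an=ik(*tgt(b,p,s_),q); print(b,p,q.round(2),round(e,4),round(an,1))
  return q
def tg(b,p): 
    # flipped grasp: yt=-x at p=0, pitched forward
    P,A=tgt(b,p,0); return P,A*R.from_euler('z',180,degrees=True)
q=np.array(o['joint_pos'])
for b,p in [((-30,-8,150),0),((10,-8,132),0),((-10,-8,128),15),((-31,-8,116),30),((-50,-8,100),40),((-52,-8,98),45),((-75,-8,45),45),((-75,-8,45),60)]:
    q,e,an=ik(*tg(b,p),q); print(b,p,q.round(2),round(e,4),round(an,1))
E
```

```text
15.6 block [-70.7  -8.1 200.2] zt [ 0.001 -0.    -1.   ] yt [-1.    -0.007 -0.001] q [-0.96  0.28  1.13  1.78 -0.26  1.25 -2.59] F [-0.1 -0.2 -4.4] w 0.102 49.64364230632782
(-30, -8, 150) 0 [-0.83  0.47  1.01  1.69 -0.42  1.22 -2.55] 0.0 0.0
(10, -8, 132) 0 [-0.76  0.58  0.95  1.59 -0.49  1.23 -2.54] 0.0 0.0
(-10, -8, 128) 15 [-0.84  0.33  0.99  1.88 -0.51  0.89 -2.45] 0.0 0.0
(-31, -8, 116) 30 [-0.82  0.12  0.97  2.14 -0.66  0.56 -2.2 ] 0.0 0.0
(-50, -8, 100) 40 [-0.74  0.06  0.95  2.3  -1.15  0.43 -1.64] 0.0001 0.0
(-52, -8, 98) 45 [ 1.49  0.14 -1.27  2.35 -1.27  0.31 -1.4 ] 0.0007 0.2
(-75, -8, 45) 45 [ 1.56  0.51 -1.29  2.39 -1.27  0.06 -1.11] 0.0015 0.5
(-75, -8, 45) 60 [ 1.81  1.02 -1.27  2.41 -1.27  0.06 -0.58] 0.0166 5.8
```

The half turn is complete and the blue face now points at the fence. I'll check that the lay-down path is reachable before moving.

```bash
cat >> kin.py <<'E'
def tg(b,p):
    P,A=tgt(b,p,0); return P,A*R.from_euler('z',180,degrees=True)
def relf(T,base=None):
    o=get_obs();P0,A0=base if base else (np.array(o['position']),R.from_quat(o['ee_rot']))
    for b,p in T:
        P,A=tg(b,p);print(b,p,((P-P0)/.6).round(3).tolist(),((A*A0.inv()).as_rotvec()/np.pi).round(3).tolist())
def gripTCP(px,pz,p,L=87.2):
    p_=np.radians(p);return (px-L*np.sin(p_)+5*np.cos(p_),-8,pz+L*np.cos(p_)+5*np.sin(p_))
def edgeTCP(e,p,half=30,k=23):
    e=np.radians(e);p=np.radians(p);E=np.array([35-10*np.sin(e)-110*np.cos(e),45+110*np.sin(e)])
    t=E+half*np.array([np.cos(p),np.sin(p)])+k*np.array([np.sin(p),-np.cos(p)]);return (t[0],-8,t[1])
E
python3 - <<'E'
from kin import *
for pm in (35,40):
    q=np.array(get_obs()['joint_pos'])
    for b,p in [(gripTCP(20,60,0),0)]+[(gripTCP(20,46,p),p) for p in (0,10,20,30,pm)]+[(edgeTCP(e,pm),pm) for e in (90-pm,35,20,10,0)]+[((-60,-8,40),pm),((-110,-8,40),pm)]:
        q,e,an=ik(*tg(b,p),q); print(np.round(b),p,q.round(2),round(e,4),round(an,1))
E
```

```text
[ 25.  -8. 147.] 0 [-0.74  0.59  0.94  1.53 -0.49  1.27 -2.56] 0.0 0.0
[ 25.  -8. 133.] 0 [-0.74  0.61  0.93  1.55 -0.5   1.24 -2.55] 0.0 0.0
[ 10.  -8. 133.] 10 [-0.81  0.44  0.96  1.75 -0.52  1.02 -2.49] 0.0 0.0
[ -5.  -8. 130.] 20 [-0.84  0.28  0.98  1.93 -0.54  0.79 -2.41] 0.0 0.0
[-19.  -8. 124.] 30 [-0.82  0.13  0.96  2.1  -0.66  0.58 -2.22] 0.0 0.0
[-26.  -8. 120.] 35 [-0.78  0.08  0.94  2.18 -0.81  0.49 -2.04] 0.0 0.0
[  1.  -8. 133.] 35 [-0.79  0.14  0.93  2.11 -0.81  0.53 -2.08] 0.0 0.0
[-23.  -8. 106.] 35 [-0.75  0.13  0.92  2.18 -0.91  0.49 -1.95] 0.0 0.0
[-34.  -8.  81.] 35 [-0.7   0.17  0.88  2.22 -1.06  0.47 -1.8 ] 0.0 0.0
[-37.  -8.  62.] 35 [-0.65  0.22  0.84  2.23 -1.18  0.47 -1.69] 0.0 0.0
[-37.  -8.  43.] 35 [-0.53  0.25  0.71  2.23 -1.27  0.45 -1.59] 0.0 0.0
[-60  -8  40] 35 [-0.47  0.2   0.67  2.28 -1.27  0.44 -1.55] 0.0 0.0
[-110   -8   40] 35 [-0.45  0.1   0.71  2.39 -1.22  0.43 -1.49] 0.0 0.0
[ 25.  -8. 147.] 0 [-0.74  0.59  0.94  1.53 -0.49  1.27 -2.56] 0.0 0.0
[ 25.  -8. 133.] 0 [-0.74  0.61  0.93  1.55 -0.5   1.24 -2.55] 0.0 0.0
[ 10.  -8. 133.] 10 [-0.81  0.44  0.96  1.75 -0.52  1.02 -2.49] 0.0 0.0
[ -5.  -8. 130.] 20 [-0.84  0.28  0.98  1.93 -0.54  0.79 -2.41] 0.0 0.0
[-19.  -8. 124.] 30 [-0.82  0.13  0.96  2.1  -0.66  0.58 -2.22] 0.0 0.0
[-32.  -8. 116.] 40 [-0.75  0.06  0.94  2.25 -1.07  0.44 -1.75] 0.0001 0.0
[ -6.  -8. 131.] 40 [-0.77  0.1   0.94  2.19 -1.03  0.46 -1.84] 0.0 0.0
[-23.  -8. 110.] 40 [-0.74  0.11  0.92  2.24 -1.14  0.45 -1.7 ] 0.0 0.0
[-34.  -8.  84.] 40 [-0.49  0.13  0.69  2.27 -1.27  0.43 -1.56] 0.0002 0.1
[-37.  -8.  66.] 40 [ 0.2   0.14 -0.01  2.28 -1.27  0.36 -1.5 ] 0.0005 0.2
[-37.  -8.  47.] 40 [ 0.74  0.22 -0.56  2.28 -1.27  0.26 -1.42] 0.0002 0.1
[-60  -8  40] 40 [ 1.04  0.25 -0.83  2.33 -1.27  0.22 -1.35] 0.0001 0.0
[-110   -8   40] 40 [ 1.36  0.18 -1.06  2.42 -1.27  0.29 -1.29] 0.0025 0.4
```

```bash
python3 - <<'E'
from kin import *
Y=lambda t:(t[0],-5,t[2])
relf([(Y((19,0,185)),0),(Y(gripTCP(14,55,0)),0)]+[(Y(gripTCP(a,45.7,p)),p) for a,p in [(14,0),(15,9),(17,18),(20,27),(24,35)]])
E
```

```text
(19, -5, 185) 0 [0.141, 0.05, -0.025] [0.0, 0.0, -0.002]
(np.float64(19.0), -5, np.float64(142.2)) 0 [0.141, 0.05, -0.097] [0.0, 0.0, -0.002]
(np.float64(19.0), -5, np.float64(132.9)) 0 [0.141, 0.05, -0.112] [0.0, 0.0, -0.002]
(np.float64(6.297356351467558), -5, np.float64(132.60859562509717)) 9 [0.121, 0.044, -0.113] [0.015, -0.047, -0.002]
(np.float64(-5.190999328019648), -5, np.float64(130.1772131928121)) 18 [0.103, 0.038, -0.117] [0.031, -0.095, -0.002]
(np.float64(-15.132938956346639), -5, np.float64(125.66572140792341)) 27 [0.087, 0.033, -0.124] [0.046, -0.143, -0.002]
(np.float64(-21.92010502836626), -5, np.float64(119.99794044375533)) 35 [0.076, 0.029, -0.134] [0.059, -0.185, -0.002]
```

Call:
step_arm(
  commands=[0, 0.05, 0.018, 0, 0, 0, 0, 0, 0.1, 0.035, 0, 0, 0, 0, 0, 0.141, 0.05, -0.01, 0, 0, 0, 0, 0.141, 0.05, -0.03, 0, 0, 0, 0, 0.141, 0.05, -0.06, 0, 0, 0, 0, 0.141, 0.05, -0.085, 0, 0, 0, 0, 0.141, 0.05, -0.097, 0, 0, 0, 0, 0.141, 0.05, -0.105, 0, 0, 0, 0, 0.141, 0.05, -0.11, 0, 0, 0, 0, 0.141, 0.05, -0.11, 0, 0, 0],
)

```text
clock: 16.85
position: [0.6218, -0.0157, 0.1343]
ee_rot: [0.809, -0.588, 0.001, -0.0]
ft_force: [0.2, -0.4, -3.9]
grip_width: 0.104
grasp_force: 49.8
```

```bash
python3 - <<'E'
from kin import *
st()
im=camera('wrist')[:,:,::-1].copy(); cv2.imwrite('pics/w8.png',im)
Y=lambda t:(t[0],-5,t[2])
relf([(Y(gripTCP(a,45.5,p)),p) for a,p in [(14,0),(15,9),(17,18),(20,27),(24,35)]])
E
```

```text
16.85 block [ 19.2  -4.7 134.3] zt [ 0.001 -0.001 -1.   ] yt [-1.    -0.007 -0.001] q [-0.77  0.57  0.99  1.63 -0.5   1.22 -2.5 ] F [ 0.  -0.4 -3.9] w 0.104 49.76122319698334
(np.float64(19.0), -5, np.float64(132.7)) 0 [-0.0, -0.0, -0.003] [0.0, 0.0, -0.002]
(np.float64(6.297356351467558), -5, np.float64(132.40859562509718)) 9 [-0.021, -0.007, -0.003] [0.015, -0.047, -0.002]
(np.float64(-5.190999328019648), -5, np.float64(129.97721319281212)) 18 [-0.039, -0.013, -0.007] [0.031, -0.095, -0.002]
(np.float64(-15.132938956346639), -5, np.float64(125.46572140792341)) 27 [-0.055, -0.018, -0.015] [0.046, -0.143, -0.002]
(np.float64(-21.92010502836626), -5, np.float64(119.79794044375532)) 35 [-0.065, -0.021, -0.024] [0.059, -0.185, -0.002]
```

Call:
step_arm(
  commands=[0, 0, 0, -0.001, 0, 0, -0.002, 0, -0.01, -0.003, -0.001, 0.008, -0.024, -0.002, 0, -0.021, -0.007, -0.002, 0.015, -0.047, -0.002, 0, -0.03, -0.01, -0.004, 0.023, -0.071, -0.002, 0, -0.039, -0.013, -0.006, 0.031, -0.095, -0.002, 0, -0.047, -0.015, -0.01, 0.038, -0.119, -0.002, 0, -0.055, -0.018, -0.014, 0.046, -0.143, -0.002, 0, -0.06, -0.02, -0.018, 0.053, -0.165, -0.002, 0, -0.065, -0.021, -0.022, 0.059, -0.185, -0.002, 0, -0.065, -0.021, -0.023, 0.059, -0.185, -0.002],
)

```text
clock: 18.15
position: [0.5814, -0.0288, 0.1197]
ee_rot: [0.769, -0.565, 0.177, -0.242]
ft_force: [-0.1, 0.3, -5.2]
grip_width: 0.109
grasp_force: 50.0
```

```bash
python3 - <<'E'
from kin import *
o=st()
im=camera('wrist')[:,:,::-1].copy(); cv2.imwrite('pics/w9.png',im)
a=camera('scene')[170:320,220:420,::-1].repeat(2,0).repeat(2,1)
c=np.zeros((300,800,3),np.uint8);c[:,:400]=a;c[:,400:]=cv2.resize(im,(400,300));cv2.imwrite('pics/c9.png',c)
Y=lambda t:(t[0],-5,t[2])
relf([(Y(gripTCP(a,45,35)),35) for a in (24,27)]+[(Y(edgeTCP(e,35)),35) for e in (55,45,35,25,15,8,3,0)])
E
```

```text
18.15 block [-23.2  -5.  119.7] zt [ 0.573  0.    -0.82 ] yt [-0.82   0.002 -0.573] q [-0.94  0.    1.08  2.24 -0.66  0.41 -2.16] F [ 0.   0.3 -5.2] w 0.109 50.01417517662048
(np.float64(-21.92010502836626), -5, np.float64(119.29794044375532)) 35 [-0.001, -0.0, -0.002] [0.0, -0.0, 0.0]
(np.float64(-18.92010502836626), -5, np.float64(119.29794044375532)) 35 [0.004, 0.001, -0.002] [0.0, -0.0, 0.0]
(np.float64(1.4818909232388187), -5, np.float64(133.47352094367366)) 35 [0.037, 0.012, 0.021] [0.0, -0.0, 0.0]
(np.float64(-12.085994377641892), -5, np.float64(121.1485420024048)) 35 [0.015, 0.005, 0.001] [0.0, -0.0, 0.0]
(np.float64(-23.07566987055575), -5, np.float64(106.46020407049963)) 35 [-0.002, -0.001, -0.024] [0.0, -0.0, 0.0]
(np.float64(-31.153219826694674), -5, np.float64(89.85480486336151)) 35 [-0.015, -0.005, -0.051] [0.0, -0.0, 0.0]
(np.float64(-36.07321197807891), -5, np.float64(71.83689103316185)) 35 [-0.023, -0.007, -0.081] [0.0, -0.0, 0.0]
(np.float64(-37.554399206429586), -5, np.float64(58.67583717749177)) 35 [-0.025, -0.008, -0.103] [0.0, -0.0, 0.0]
(np.float64(-37.60578902068874), -5, np.float64(49.12375125860838)) 35 [-0.025, -0.008, -0.119] [0.0, -0.0, 0.0]
(np.float64(-37.23318063525618), -5, np.float64(43.366796071884565)) 35 [-0.025, -0.008, -0.129] [0.0, -0.0, 0.0]
```

View pics/c9.png

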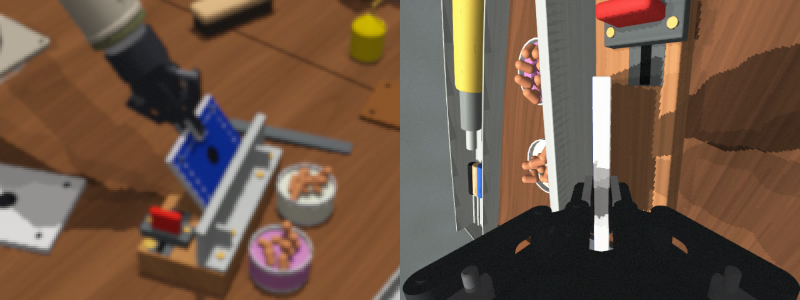

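The plate is tilted about 55° with the blue face up and hangs in the grip just above the board. I'll lower it to contact.

Call:
step_arm(
  commands=[0, 0.001, 0, -0.001, 0, 0, 0, 0, 0.002, 0.001, -0.002, 0, 0, 0, 0, 0.003, 0.001, -0.003, 0, 0, 0, 0, 0.004, 0.001, -0.003, 0, 0, 0, 0, 0.004, 0.001, -0.004, 0, 0, 0, 0, 0.004, 0.001, -0.004, 0, 0, 0, 0, 0.004, 0.001, -0.004, 0, 0, 0, 0, 0.004, 0.001, -0.004, 0, 0, 0, 0, 0.004, 0.001, -0.004, 0, 0, 0, 0, 0.004, 0.001, -0.004, 0, 0, 0],
)

```text
clock: 19.5
position: [0.5856, -0.0276, 0.1191]
ee_rot: [0.769, -0.564, 0.178, -0.243]
ft_force: [-24.2, -1.9, 25.0]
grip_width: 0.107
grasp_force: 55.7
```

```bash
python3 - <<'E'
from kin import *
o=st()
E
```

```text
19.5 block [-18.8  -5.2 119.1] zt [ 0.574  0.    -0.819] yt [-0.819  0.    -0.574] q [-0.94  0.02  1.08  2.24 -0.71  0.42 -2.12] F [-23.7   5.5  25. ] w 0.107 55.7498162984848
```

Call:
step_arm(
  commands=[0, -0.002, -0.001, 0.002, 0, 0, 0, 0, -0.002, -0.001, 0.002, 0, 0, 0, 13, -0.002, -0.001, 0.002, 0, 0, 0, 20, 0.003, 0.001, 0.006, 0, 0, 0, 28, 0.008, 0.002, 0.01, 0, 0, 0, 36, 0.013, 0.004, 0.014, 0, 0, 0, 44, 0.018, 0.006, 0.017, 0, 0, 0, 52, 0.024, 0.007, 0.021, 0, 0, 0, 60, 0.029, 0.009, 0.025, 0, 0, 0, 60, 0.03, 0.009, 0.026, 0, 0, 0],
)

```text
clock: 20.75
position: [0.6033, -0.0222, 0.1337]
ee_rot: [0.77, -0.563, 0.178, -0.242]
ft_force: [-0.7, 0.8, -1.4]
grip_width: 0.704
grasp_force: 0.6
```

```bash
python3 - <<'E'
from kin import *
o=st()
im=camera('wrist')[:,:,::-1].copy(); cv2.imwrite('pics/w10.png',im)
cv2.imwrite('pics/s10.png',camera('scene')[:,:,::-1])
Y=lambda t:(t[0],-5,t[2])
relf([(Y(edgeTCP(e,35)),35) for e in (55,45,35,25,15,8,3,0)])
# scene: centre of blue plate vs predicted for elevations
s=cv2.imread('pics/s10.png');h=cv2.cvtColor(s,cv2.COLOR_BGR2HSV);m=cv2.inRange(h,(108,120,40),(128,255,255));m[:190]=0;m[320:]=0;m[:,:250]=0;m[:,360:]=0
n,l,S,c=cv2.connectedComponentsWithStats(m);i=1+S[1:,4].argmax();print(S[i],c[i])
T=T_wc('scene')
for e in (60,55,50,45,40):
    r=np.radians(e);P=np.array([35-10*np.sin(r),0,45])+np.outer([0,110],[-np.cos(r),0,np.sin(r)])+10*np.array([np.sin(r),0,np.cos(r)])
    C=[P[a]+[0,y,0] for a in (0,1) for y in (-80,70)]
    print(e,proj('scene',O+np.array(C)@MB.T/1e3,T).round(0).tolist())
E
```

```text
20.75 block [ -0.3  -5.4 133.7] zt [ 0.573 -0.001 -0.819] yt [-0.819 -0.001 -0.573] q [-0.95  0.05  1.08  2.19 -0.68  0.45 -2.17] F [-0.5  1.  -1.4] w 0.704 0.6276058405637741
(np.float64(1.4818909232388187), -5, np.float64(133.47352094367366)) 35 [0.003, 0.002, -0.0] [0.0, -0.0, 0.0]
(np.float64(-12.085994377641892), -5, np.float64(121.1485420024048)) 35 [-0.018, -0.005, -0.021] [0.0, -0.0, 0.0]
(np.float64(-23.07566987055575), -5, np.float64(106.46020407049963)) 35 [-0.036, -0.011, -0.045] [0.0, -0.0, 0.0]
(np.float64(-31.153219826694674), -5, np.float64(89.85480486336151)) 35 [-0.049, -0.015, -0.073] [0.0, -0.0, 0.0]
(np.float64(-36.07321197807891), -5, np.float64(71.83689103316185)) 35 [-0.057, -0.017, -0.103] [0.0, -0.0, 0.0]
(np.float64(-37.554399206429586), -5, np.float64(58.67583717749177)) 35 [-0.059, -0.018, -0.125] [0.0, -0.0, 0.0]
(np.float64(-37.60578902068874), -5, np.float64(49.12375125860838)) 35 [-0.059, -0.018, -0.141] [0.0, -0.0, 0.0]
(np.float64(-37.23318063525618), -5, np.float64(43.366796071884565)) 35 [-0.058, -0.018, -0.15] [0.0, -0.0, 0.0]
[307 223  33  49 796] [323.21859296 246.70351759]
60 [[329.0, 280.0], [346.0, 245.0], [309.0, 249.0], [329.0, 216.0]]
55 [[329.0, 279.0], [346.0, 245.0], [306.0, 250.0], [326.0, 217.0]]
50 [[329.0, 279.0], [346.0, 245.0], [304.0, 250.0], [324.0, 218.0]]
45 [[329.0, 279.0], [346.0, 245.0], [301.0, 251.0], [322.0, 219.0]]
40 [[329.0, 279.0], [346.0, 245.0], [299.0, 253.0], [320.0, 220.0]]
```

Call:
step_arm(
  commands=[60, -0.006, -0.002, -0.008, 0, 0, 0, 60, -0.015, -0.004, -0.018, 0, 0, 0, 60, -0.022, -0.007, -0.026, 0, 0, 0, 60, -0.029, -0.009, -0.036, 0, 0, 0, 60, -0.036, -0.011, -0.046, 0, 0, 0, 60, -0.042, -0.013, -0.058, 0, 0, 0, 60, -0.048, -0.015, -0.071, 0, 0, 0, 60, -0.053, -0.016, -0.085, 0, 0, 0, 60, -0.057, -0.017, -0.1, 0, 0, 0, 60, -0.058, -0.018, -0.108, 0, 0, 0],
)

```text
clock: 22.1
position: [0.5673, -0.0334, 0.0676]
ee_rot: [0.77, -0.564, 0.178, -0.241]
ft_force: [-0.9, -0.3, -2.2]
grip_width: 0.701
grasp_force: 1.2
```

```bash
python3 - <<'E'
from kin import *
o=st()
s=camera('scene')[:,:,::-1].copy();cv2.imwrite('pics/s11.png',s)
h=cv2.cvtColor(s,cv2.COLOR_BGR2HSV);m=cv2.inRange(h,(108,120,40),(128,255,255));m[:190]=0;m[320:]=0;m[:,:250]=0;m[:,360:]=0
n,l,S,c=cv2.connectedComponentsWithStats(m);i=1+S[1:,4].argmax();print(S[i],c[i])
T=T_wc('scene')
for e in (30,20,15,10,5,0):
    r=np.radians(e);P=np.array([35-10*np.sin(r),0,45])+np.outer([0,110],[-np.cos(r),0,np.sin(r)])+10*np.array([np.sin(r),0,np.cos(r)])
    C=[P[a]+[0,y,0] for a in (0,1) for y in (-80,70)]
    print(e,proj('scene',O+np.array(C)@MB.T/1e3,T).round(0).tolist())
Y=lambda t:(t[0],-5,t[2])
relf([(Y(edgeTCP(e,35)),35) for e in (10,5,0)]+[((-37,-5,37),35),((-60,-5,37),35),((-120,-5,50),35)])
E
```

```text
22.1 block [-38.   -5.2  67.6] zt [ 0.572 -0.002 -0.82 ] yt [-0.82  -0.    -0.572] q [-0.79  0.15  0.97  2.31 -1.15  0.41 -1.69] F [-0.9  0.  -2.2] w 0.701 1.1852562613785267
[ 293  233   46   42 1025] [315.5297561  254.15707317]
30 [[329.0, 279.0], [346.0, 244.0], [296.0, 256.0], [316.0, 223.0]]
20 [[329.0, 278.0], [346.0, 244.0], [293.0, 259.0], [314.0, 227.0]]
15 [[329.0, 278.0], [346.0, 244.0], [293.0, 261.0], [313.0, 229.0]]
10 [[329.0, 278.0], [346.0, 244.0], [292.0, 264.0], [312.0, 231.0]]
5 [[329.0, 278.0], [346.0, 244.0], [292.0, 266.0], [312.0, 233.0]]
0 [[329.0, 278.0], [346.0, 244.0], [292.0, 268.0], [312.0, 236.0]]
(np.float64(-37.298515243268376), -5, np.float64(62.468095615246895)) 35 [0.001, 0.001, -0.008] [0.001, -0.001, 0.0]
(np.float64(-37.68615485282478), -5, np.float64(52.95392777412697)) 35 [0.001, 0.001, -0.024] [0.001, -0.001, 0.0]
(np.float64(-37.23318063525618), -5, np.float64(43.366796071884565)) 35 [0.001, 0.001, -0.04] [0.001, -0.001, 0.0]
(-37, -5, 37) 35 [0.002, 0.001, -0.05] [0.001, -0.001, 0.0]
(-60, -5, 37) 35 [-0.035, -0.011, -0.05] [0.001, -0.001, 0.0]
(-120, -5, 50) 35 [-0.13, -0.041, -0.029] [0.001, -0.001, 0.0]
```

Call:
step_arm(
  commands=[60, 0.001, 0, -0.006, 0, 0, 0, 60, 0.001, 0, -0.012, 0, 0, 0, 60, 0.001, 0, -0.018, 0, 0, 0, 60, 0.001, 0, -0.024, 0, 0, 0, 60, 0.001, 0, -0.029, 0, 0, 0, 60, 0.001, 0, -0.033, 0, 0, 0, 60, 0.001, 0, -0.037, 0, 0, 0, 60, 0.001, 0, -0.041, 0, 0, 0, 60, 0.001, 0, -0.045, 0, 0, 0, 60, 0.001, 0, -0.047, 0, 0, 0],
)

```text
clock: 23.4
position: [0.5691, -0.0333, 0.0407]
ee_rot: [0.769, -0.564, 0.178, -0.242]
ft_force: [-1.3, -0.4, -0.4]
grip_width: 0.702
grasp_force: 0.3
```

```bash
python3 - <<'E'
from kin import *
o=st()
s=camera('scene')[:,:,::-1].copy();cv2.imwrite('pics/s12.png',s)
h=cv2.cvtColor(s,cv2.COLOR_BGR2HSV);m=cv2.inRange(h,(108,120,40),(128,255,255));m[:190]=0;m[320:]=0;m[:,:250]=0;m[:,360:]=0
n,l,S,c=cv2.connectedComponentsWithStats(m);i=1+S[1:,4].argmax();print(S[i],c[i])
E
```

```text
23.4 block [-36.3  -5.6  40.7] zt [ 0.574 -0.002 -0.819] yt [-0.819 -0.    -0.574] q [-0.32  0.18  0.46  2.3  -1.26  0.33 -1.57] F [-1.3  0.  -0.4] w 0.702 0.29152263421565294
[293 239  46  38 927] [315.27076591 257.81121899]
```

The plate is flat on the block, blue up. Next: back out, straighten the tool, close the fingers, then press the front edge to square the plate against the fence.

Call:
step_arm(
  commands=[60, -0.02, -0.006, -0.001, 0, 0, 0, 60, -0.05, -0.015, 0, 0, 0, 0, 60, -0.09, -0.028, 0, 0, 0, 0, 60, -0.13, -0.041, 0, 0, 0, 0, 40, -0.13, -0.041, 0.02, -0.015, 0.046, 0, 0, -0.13, -0.041, 0.03, -0.03, 0.093, 0, 0, -0.13, -0.041, 0.03, -0.045, 0.139, 0, 0, -0.13, -0.041, 0.03, -0.059, 0.185, 0, 0, -0.13, -0.041, 0.03, -0.059, 0.185, 0, 0, -0.13, -0.041, 0.03, -0.059, 0.185, 0],
)

```text
clock: 24.7
position: [0.4877, -0.059, 0.0533]
ee_rot: [0.807, -0.591, 0.002, -0.014]
ft_force: [0.3, -0.4, -1.3]
grip_width: 0.001
grasp_force: 0.0
```

```bash
python3 - <<'E'
from kin import *
o=st()
im=camera('wrist')[:,:,::-1].copy(); cv2.imwrite('pics/w13.png',im)
s=camera('scene')[:,:,::-1].copy();cv2.imwrite('pics/s13.png',s)
h=cv2.cvtColor(s,cv2.COLOR_BGR2HSV);m=cv2.inRange(h,(108,120,40),(128,255,255));m[:190]=0;m[320:]=0;m[:,:250]=0;m[:,360:]=0
n,l,S,c=cv2.connectedComponentsWithStats(m);i=1+S[1:,4].argmax();print(S[i],c[i])
t=camera('top')[:,:,::-1].copy();cv2.imwrite('pics/t13.png',t)
h=cv2.cvtColor(t,cv2.COLOR_BGR2HSV);m=cv2.inRange(h,(108,120,40),(128,255,255));m[:165]=0;m[290:]=0;m[:,:280]=0;m[:,:][:,410:]=0
cs,_=cv2.findContours(m,0,2);k=max(cs,key=cv2.contourArea);q=cv2.boxPoints(cv2.minAreaRect(k));W=ray('top',q,.055,T_wc('top'));print(((W-O)@MB*1e3).round(1).tolist(),cv2.contourArea(k))
relf([((-100,-5,42),0),((-90,-5,42),0),((-86,-5,42),0)])
E
```

```text
24.7 block [-121.6   -5.6   53.3] zt [ 0.025  0.012 -1.   ] yt [-1.     0.    -0.025] q [-0.63  0.26  0.75  2.05 -0.25  0.9  -2.58] F [ 0.2 -0.5 -1.3] w 0.001 0.0
[ 293  237   46   40 1036] [315.70173745 256.38223938]
[[32.2, 66.2, 55.0], [33.7, -83.5, 55.0], [-75.6, -82.6, 55.0], [-76.8, 65.5, 55.0]] 1464.0
(-100, -5, 42) 0 [0.033, 0.008, -0.018] [-0.006, 0.007, -0.001]
(-90, -5, 42) 0 [0.048, 0.013, -0.018] [-0.006, 0.007, -0.001]
(-86, -5, 42) 0 [0.055, 0.015, -0.018] [-0.006, 0.007, -0.001]
```

Call:
step_arm(
  commands=[0, 0.015, 0.003, -0.018, -0.006, 0.007, 0, 0, 0.033, 0.007, -0.018, -0.006, 0.007, 0, 0, 0.044, 0.01, -0.018, -0.006, 0.007, 0, 0, 0.048, 0.011, -0.018, -0.006, 0.007, 0, 0, 0.051, 0.012, -0.018, -0.006, 0.007, 0, 0, 0.053, 0.012, -0.018, -0.006, 0.007, 0, 0, 0.055, 0.013, -0.018, -0.006, 0.007, 0, 0, 0.055, 0.013, -0.018, -0.006, 0.007, 0, 0, 0.055, 0.013, -0.018, -0.006, 0.007, 0, 0, 0.055, 0.013, -0.018, -0.006, 0.007, 0],
)

```text
clock: 26.1
position: [0.52, -0.0513, 0.042]
ee_rot: [0.807, -0.591, -0.001, 0.0]
ft_force: [-9.1, -3.5, 8.0]
grip_width: -0.003
grasp_force: 5.2
```

```bash
python3 - <<'E'
from kin import *
o=st()
E
```

```text
26.1 block [-88.5  -7.9  42. ] zt [-0.002  0.002 -1.   ] yt [-1.     0.     0.002] q [-0.6   0.37  0.72  1.96 -0.3   0.92 -2.57] F [-9.8 -0.6  8. ] w -0.003 5.200944078387693
```

Pressed snug at about 10 N. Next I'll measure the jaw handle and go behind it.

```bash
python3 - <<'E'
from kin import *
v=np.load('pics/w2.npy'); T=T_wc('wrist',dict(position=v[:3],ee_rot=v[3:]))
im=cv2.imread('pics/w2.png');h=cv2.cvtColor(im,cv2.COLOR_BGR2HSV);m=cv2.inRange(h,(0,150,60),(6,255,255))|cv2.inRange(h,(174,150,60),(180,255,255));m[:300]=0;m[:,:300]=0;m[:,380:]=0
n,l,S,c=cv2.connectedComponentsWithStats(m);i=1+S[1:,4].argmax();x,y,w,hh=S[i][:4];print(S[i])
print(((ray('wrist',[[x,y],[x+w,y]],.094,T)-O)@MB*1e3).round(1))
t=cv2.imread('pics/t13.png');h=cv2.cvtColor(t,cv2.COLOR_BGR2HSV);m=cv2.inRange(h,(0,150,60),(6,255,255))|cv2.inRange(h,(174,150,60),(180,255,255));m[:165]=0;m[290:]=0;m[:,:340]=0;m[:,410:]=0
cs,_=cv2.findContours(m,0,2);k=max(cs,key=cv2.contourArea);q=cv2.boxPoints(cv2.minAreaRect(k));print(((ray('top',q,.094,T_wc('top'))-O)@MB*1e3).round(1).tolist())
relf([((-100,-8,42),0),((-100,-8,150),0),((-15,-165,150),0),((-15,-165,67),0)])
q=np.array(get_obs()['joint_pos'])
for b in [(-100,-8,150),(-15,-165,150),(-15,-165,67),(-15,-110,67)]:
    q,e,an=ik(*tg(b,0),q);print(q.round(2),e,an)
E
```

```text
[322 337  36  23 756]
[[ -40.2 -104.7   94. ]
 [   1.9 -105.5   94. ]]
[[-1.3, -122.2, 94.0], [-1.1, -137.7, 94.0], [-44.5, -137.1, 94.0], [-44.6, -121.7, 94.0]]
(-100, -8, 42) 0 [-0.018, -0.006, 0.0] [-0.0, -0.001, 0.0]
(-100, -8, 150) 0 [-0.018, -0.006, 0.18] [-0.0, -0.001, 0.0]
(-15, -165, 150) 0 [0.196, -0.213, 0.18] [-0.0, -0.001, 0.0]
(-15, -165, 67) 0 [0.196, -0.213, 0.042] [-0.0, -0.001, 0.0]
[-0.91  0.25  1.04  1.88 -0.24  1.15 -2.6 ] 5.990190110595255e-05 0.01493346564391706
[-0.4   0.64  0.86  1.42 -0.49  1.3  -2.33] 3.7972188963042894e-05 0.00866062842271197
[-0.37  0.73  0.81  1.48 -0.55  1.17 -2.3 ] 4.058682485098421e-06 0.0010465795562996595
[-0.49  0.67  0.82  1.57 -0.52  1.13 -2.37] 6.848818684087677e-06 0.0016511246691393764
```

Call:
step_arm(
  commands=[0, -0.01, -0.003, 0, 0, 0, 0, 0, -0.02, -0.006, 0.03, 0, 0, 0, 0, -0.02, -0.006, 0.1, 0, 0, 0, 0, 0.02, -0.04, 0.18, 0, 0, 0, 0, 0.07, -0.09, 0.18, 0, 0, 0, 0, 0.12, -0.15, 0.18, 0, 0, 0, 0, 0.188, -0.221, 0.18, 0, 0, 0, 0, 0.188, -0.221, 0.13, 0, 0, 0, 0, 0.188, -0.221, 0.07, 0, 0, 0, 0, 0.188, -0.221, 0.045, 0, 0, 0],
)

```text
clock: 27.35
position: [0.6338, -0.1824, 0.0672]
ee_rot: [0.807, -0.59, -0.001, -0.0]
ft_force: [0.7, 0.4, 0.8]
grip_width: 0.001
grasp_force: 0.0
```

```bash
python3 - <<'E'
from kin import *
o=st()
relf([((-20,y,68),0) for y in (-168,-145,-135,-125,-118,-112,-108)])
E
```

```text
27.35 block [ -19.5 -167.3   67.2] zt [-0.001  0.002 -1.   ] yt [-1.    -0.001  0.001] q [-0.35  0.67  0.8   1.57 -0.51  1.13 -2.27] F [0.8 0.2 0.8] w 0.001 0.0
(-20, -168, 68) 0 [-0.0, -0.001, 0.001] [-0.001, -0.0, -0.0]
(-20, -145, 68) 0 [-0.012, 0.035, 0.001] [-0.001, -0.0, -0.0]
(-20, -135, 68) 0 [-0.017, 0.051, 0.001] [-0.001, -0.0, -0.0]
(-20, -125, 68) 0 [-0.022, 0.067, 0.001] [-0.001, -0.0, -0.0]
(-20, -118, 68) 0 [-0.025, 0.078, 0.001] [-0.001, -0.0, -0.0]
(-20, -112, 68) 0 [-0.029, 0.088, 0.001] [-0.001, -0.0, -0.0]
(-20, -108, 68) 0 [-0.031, 0.094, 0.001] [-0.001, -0.0, -0.0]
```

Call:
step_arm(
  commands=[0, -0.006, 0.018, 0.001, 0, 0, 0, 0, -0.011, 0.031, 0.001, 0, 0, 0, 0, -0.013, 0.037, 0.001, 0, 0, 0, 0, -0.015, 0.043, 0.001, 0, 0, 0, 0, -0.016, 0.049, 0.001, 0, 0, 0, 0, -0.018, 0.055, 0.001, 0, 0, 0, 0, -0.02, 0.061, 0.001, 0, 0, 0, 0, -0.022, 0.067, 0.001, 0, 0, 0, 0, -0.022, 0.067, 0.001, 0, 0, 0, 0, -0.022, 0.067, 0.001, 0, 0, 0],
)

```text
clock: 28.6
position: [0.6211, -0.1422, 0.0695]
ee_rot: [0.807, -0.59, -0.001, -0.001]
ft_force: [0.2, 0.3, 1.0]
grip_width: -0.0
grasp_force: 0.0
```

```bash
python3 - <<'E'
from kin import *
o=st()
relf([((-20,y,68),0) for y in (-118,-112,-109)])
E
```

```text
28.6 block [ -19.6 -125.2   69.5] zt [ 0.     0.002 -1.   ] yt [-1.    -0.001 -0.   ] q [-0.44  0.62  0.81  1.64 -0.49  1.1  -2.32] F [0.3 0.2 1. ] w -0.0 0.0
(-20, -118, 68) 0 [-0.004, 0.011, -0.002] [-0.001, -0.0, -0.0]
(-20, -112, 68) 0 [-0.007, 0.021, -0.002] [-0.001, -0.0, -0.0]
(-20, -109, 68) 0 [-0.009, 0.025, -0.002] [-0.001, -0.0, -0.0]
```

Call:
step_arm(
  commands=[0, -0.002, 0.005, 0, 0, 0, 0, 0, -0.003, 0.009, 0, 0, 0, 0, 0, -0.004, 0.013, 0, 0, 0, 0, 0, -0.006, 0.017, 0, 0, 0, 0, 0, -0.007, 0.021, 0, 0, 0, 0, 0, -0.008, 0.024, 0, 0, 0, 0, 0, -0.009, 0.027, 0, 0, 0, 0, 0, -0.009, 0.028, 0, 0, 0, 0, 0, -0.009, 0.028, 0, 0, 0, 0, 0, -0.009, 0.028, 0, 0, 0, 0],
)

```text
clock: 29.85
position: [0.6164, -0.1287, 0.0699]
ee_rot: [0.806, -0.591, 0.002, 0.0]
ft_force: [5.9, -8.9, -6.9]
grip_width: 0.003
grasp_force: 5.8
```

```bash
python3 - <<'E'
from kin import *
o=st()
t=camera('top')[:,:,::-1].copy();cv2.imwrite('pics/t14.png',t)
h=cv2.cvtColor(t,cv2.COLOR_BGR2HSV);m=cv2.inRange(h,(0,150,60),(6,255,255))|cv2.inRange(h,(174,150,60),(180,255,255));m[:165]=0;m[290:]=0;m[:,:340]=0;m[:,410:]=0
cs,_=cv2.findContours(m,0,2)
if cs:
  k=max(cs,key=cv2.contourArea);q=cv2.boxPoints(cv2.minAreaRect(k));print(((ray('top',q,.094,T_wc('top'))-O)@MB*1e3).round(1).tolist(),cv2.contourArea(k))
E
```

```text
29.85 block [ -19.9 -110.8   69.9] zt [ 0.002 -0.003 -1.   ] yt [-1.     0.001 -0.002] q [-0.48  0.6   0.82  1.66 -0.48  1.09 -2.35] F [  3.  -10.3  -6.9] w 0.003 5.801769196987152
```

Call:
step_arm(
  commands=[0, -0.001, 0.002, 0, 0, 0, 0, 0, -0.001, 0.003, 0, 0, 0, 0, 0, -0.002, 0.005, 0, 0, 0, 0, 0, -0.002, 0.005, 0, 0, 0, 0, 0, -0.002, 0.005, 0, 0, 0, 0, 0, -0.002, 0.005, 0, 0, 0, 0, 0, -0.002, 0.005, 0, 0, 0, 0, 0, -0.002, 0.005, 0, 0, 0, 0, 0, -0.002, 0.005, 0, 0, 0, 0, 0, -0.002, 0.005, 0, 0, 0, 0],
)

```text
clock: 31.15
position: [0.6162, -0.1287, 0.0701]
ee_rot: [0.806, -0.592, 0.004, 0.001]
ft_force: [15.0, -19.4, -15.1]
grip_width: 0.003
grasp_force: 11.5
```

```bash
python3 - <<'E'
from kin import *
o=st()
E
```

```text
31.15 block [ -20.1 -110.8   70.1] zt [ 0.003 -0.009 -1.   ] yt [-1.     0.003 -0.003] q [-0.48  0.6   0.82  1.66 -0.48  1.09 -2.36] F [  8.5 -23.1 -15.1] w 0.003 11.468245089054108
```

A firm stop at 23 N means the jaw is at the end of its slide. I'll back off, rise, and look.

Call:
step_arm(
  commands=[0, 0.003, -0.01, 0, 0, 0, 0, 0, 0.01, -0.03, 0, 0, 0, 0, 0, 0.022, -0.07, 0, 0, 0, 0, 0, 0.022, -0.07, 0.06, 0, 0, 0, 0, 0.022, -0.07, 0.15, 0, 0, 0, 0, 0.022, -0.07, 0.25, 0, 0, 0, 0, 0.01, -0.03, 0.32, 0, 0, 0, 0, 0.01, -0.03, 0.32, 0, 0, 0, 0, 0.01, -0.03, 0.32, 0, 0, 0, 0, 0.01, -0.03, 0.32, 0, 0, 0],
)

```text
clock: 32.4
position: [0.6202, -0.1413, 0.2604]
ee_rot: [0.807, -0.591, -0.001, -0.0]
ft_force: [0.1, -0.3, -0.1]
grip_width: 0.003
grasp_force: 0.0
```

```bash
python3 - <<'E'
from kin import *
o=st();T=T_wc('wrist',o)
im=camera('wrist')[:,:,::-1].copy(); cv2.imwrite('pics/w15.png',im)
h=cv2.cvtColor(im,cv2.COLOR_BGR2HSV)
def rect(m,z):
    cs,_=cv2.findContours(m,0,2);k=max(cs,key=cv2.contourArea);r=cv2.minAreaRect(k);q=cv2.boxPoints(r)
    print(cv2.contourArea(k),q.round().tolist(),((ray('wrist',q,z,T)-O)@MB*1e3).round(1).tolist());return q
q=rect(cv2.inRange(h,(105,120,30),(130,255,255)),.055)
rect(cv2.inRange(h,(0,150,60),(6,255,255))|cv2.inRange(h,(174,150,60),(180,255,255)),.094)
c=q.mean(0).astype(int);y0,x0=max(c[1]-150,0),max(c[0]-140,0)
cv2.imwrite('pics/c15.png',cv2.resize(im[y0:y0+280,x0:x0+280],None,fx=2,fy=2))
E
```

```text
32.4 block [ -20.1 -124.   260.4] zt [-0.001  0.002 -1.   ] yt [-1.    -0.     0.001] q [-0.5   0.46  0.92  1.42 -0.36  1.44 -2.42] F [-0.  -0.4 -0.1] w 0.003 0.0
1859.0 [[284.0, 331.0], [287.0, 266.0], [371.0, 270.0], [369.0, 335.0]] [[22.1, 19.9, 55.0], [16.5, -60.5, 55.0], [-75.4, -56.2, 55.0], [-75.7, 24.8, 55.0]]
757.0 [[300.0, 252.0], [300.0, 234.0], [344.0, 234.0], [344.0, 252.0]] [[-0.6, -90.3, 94.0], [-0.9, -108.1, 94.0], [-42.1, -108.1, 94.0], [-42.4, -90.3, 94.0]]
```

View pics/c15.png

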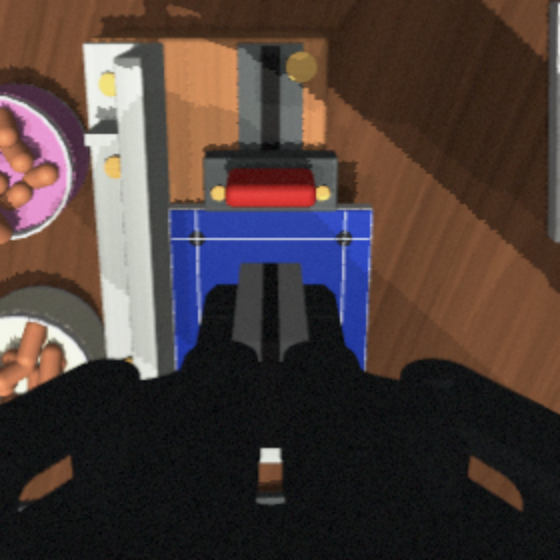

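The blue face is up and the jaw sits against the plate's end. The fingers hide the far end, so I'll shift the arm and measure squareness and the fence gap.

Call:
step_arm(
  commands=[0, -0.02, 0.05, 0.03, 0, 0, 0, 0, -0.04, 0.12, 0.06, 0, 0, 0, 0, -0.06, 0.2, 0.1, 0, 0, 0, 0, -0.077, 0.27, 0.12, 0, 0, 0, 0, -0.09, 0.3, 0.12, 0, 0, 0, 0, -0.09, 0.3, 0.12, 0, 0, 0, 0, -0.09, 0.3, 0.12, 0, 0, 0, 0, -0.09, 0.3, 0.12, 0, 0, 0, 0, -0.09, 0.3, 0.12, 0, 0, 0, 0, -0.09, 0.3, 0.12, 0, 0, 0],
)

```text
clock: 33.7
position: [0.5767, 0.0318, 0.3321]
ee_rot: [0.81, -0.586, -0.005, -0.001]
ft_force: [-0.1, 0.8, -0.0]
grip_width: -0.001
grasp_force: 0.0
```

```bash
python3 - <<'E'
from kin import *
o=st();T=T_wc('wrist',o)
im=camera('wrist')[:,:,::-1].copy(); cv2.imwrite('pics/w16.png',im)
h=cv2.cvtColor(im,cv2.COLOR_BGR2HSV)
m=cv2.inRange(h,(105,120,30),(130,255,255)); m=cv2.morphologyEx(m,cv2.MORPH_CLOSE,np.ones((9,9),np.uint8))
n,l,S,c=cv2.connectedComponentsWithStats(m);i=1+S[1:,4].argmax();m=(l==i);print(S[i])
ys=np.where(m.any(1))[0];L=[];Rr=[]
for r in range(ys[0]+12,ys[-1]-8,6):
    xs=np.where(m[r])[0];L.append([xs[0]-.5,r]);Rr.append([xs[-1]+.5,r])
for P in (L,Rr):
    W=(ray('wrist',P,.055,T)-O)@MB*1e3; print(len(P)); print(W[:,:2].round(1).tolist()[::3])
xs=np.where(m.any(0))[0];Tt=[]
for cl in range(xs[0]+12,xs[-1]-12,6):
    yy=np.where(m[:,cl])[0];Tt.append([cl,yy[0]-.5])
W=(ray('wrist',Tt,.055,T)-O)@MB*1e3;print('end',W[:,:2].round(1).tolist()[::3])
# predicted pixels of fence foot
print(proj('wrist',O+np.array([[35,-70,45],[35,-70,55],[35,0,55],[35,0,45]])@MB.T/1e3,T).round(1).tolist())
for r in (L[3],L[len(L)//2]): 
    x=int(r[0]);print(r,im[int(r[1]),x-12:x+5].tolist())
t=camera('top')[:,:,::-1].copy();cv2.imwrite('pics/t16.png',t)
hh=cv2.cvtColor(t,cv2.COLOR_BGR2HSV);mm=cv2.inRange(hh,(0,150,60),(6,255,255))|cv2.inRange(hh,(174,150,60),(180,255,255));mm[:165]=0;mm[290:]=0;mm[:,:340]=0;mm[:,410:]=0
cs,_=cv2.findContours(mm,0,2)
if cs:
  k=max(cs,key=cv2.contourArea);q=cv2.boxPoints(cv2.minAreaRect(k));print(((ray('top',q,.094,T_wc('top'))-O)@MB*1e3).round(1).tolist())
E
```

```text
33.7 block [ -9.4  54.1 332.1] zt [-0.005  0.01  -1.   ] yt [-1.    -0.011  0.005] q [-1.09  0.44  1.34  1.46 -0.43  1.58 -2.6 ] F [ 0.1  0.8 -0. ] w -0.001 0.0
[  284    83    96   129 11267]
18
[[31.9, -60.9], [32.3, -41.4], [32.6, -21.4], [31.8, -0.9], [33.3, 20.2], [33.7, 41.9]]
18
[[-75.3, -62.3], [-75.3, -42.8], [-75.2, -22.7], [-75.1, -2.2], [-75.1, 18.9], [-75.1, 40.7]]
end [[18.7, -74.3], [-1.6, -73.4], [-22.0, -73.7], [-42.3, -74.0]]
[[282.6, 87.5], [281.7, 86.4], [282.8, 149.7], [283.6, 149.4]]
[np.float64(284.5), 113] [[134, 137, 136], [133, 138, 135], [134, 141, 137], [140, 146, 143], [141, 147, 143], [118, 124, 121], [76, 79, 77], [66, 66, 66], [65, 66, 67], [65, 68, 67], [65, 68, 67], [88, 91, 91], [99, 76, 74], [99, 41, 28], [100, 42, 29], [100, 45, 32], [101, 42, 27]]
[np.float64(285.5), 149] [[134, 139, 137], [134, 138, 135], [133, 139, 136], [137, 143, 138], [139, 146, 142], [109, 115, 113], [67, 73, 70], [66, 71, 67], [64, 68, 66], [62, 66, 64], [64, 67, 66], [163, 129, 117], [178, 109, 95], [123, 48, 27], [92, 38, 23], [93, 32, 22], [95, 37, 25]]
[[-0.8, -87.3, 94.0], [-0.7, -100.3, 94.0], [-44.0, -99.8, 94.0], [-44.1, -86.9, 94.0]]
```

```bash
python3 -c "
from workcell import *
print(hand_in())"
```

```text
the job is handed in; nothing more can be done
None
```

The job is handed in at about 34 s: the plate stood on its own against the fence, then was laid back blue face up, flat and square, snug to the fence, and the jaw was pushed firmly to the end of its slide, trapping the plate against the end stop.

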